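# Eject, box and dock a batch of valves

### The job

Push the ejector slide all the way in so that the finished valve comes out of the nest, and put it and every other valve on the bench (the brass blocks with a steel stem) into the tub on the tray. Then put the lid on the tub and press it down until it sits level and fully home on the rim, and only after that slide the tray with the closed tub into the slotted dock until it stops against the back. Leave the plain brass blank, the coil, the bottle and the grease tin where they stand.

Things in the scene. Friction and masses are not known exactly. Their poses are not given: they have to be found in the camera images.
- dock: Fixed open-topped aluminium dock, 26 mm high, 208 mm wide. Origin: on the bench, where the tray's origin lies when fully home; x = slide-in direction. Side rails 176 mm apart (x = -75 to 85 mm), flared lead-ins out to x = -107 mm. Lips 12 to 16 mm above the bench, 160 mm apart, cover the tray's side flanges: it can only slide in along the bench. Stop face at x = 80.5 mm.
- tray: Loose steel tray, plate 160 (x) x 170 (y) x 5 mm (front 12 mm stepped in to 160 mm wide), lying on the bench in front of the dock, with a low frame (14 mm high, 151 mm outside) that holds the tub. Origin at the centre of the underside; x points towards the dock. 0.35 kg. Its upright handle stands at the robot's end (x = -115 mm).
- tray_handle (a point): Middle of the tray's handle bar: a black bar 86 mm long (tray y), 12 mm thick (tray x), 16 mm high, centre 69 mm above the tray's underside (top at 77 mm), on two posts at y = +-38 mm, 115 mm behind the tray's centre. Can be pinched from above; 38 mm free to the lid edge. Bearing down on it makes the tray drag on the bench.
- tub: Open square grey tub standing loose in the tray's frame: outside 138 x 138 mm, 85 mm high, walls and floor 4 mm thick. Origin: centre of the underside, axes along the walls. A stiff black rubber seal stands 6 mm proud of the rim (to 91 mm) until the lid is pressed down with about 10 N; then it stays down.
- lid: Loose square grey lid lying plug down: plug 124 mm square, 12 mm deep (lowest 5 mm: 117 mm), plate 142 x 142 x 6 mm, black grip bar on top 64 mm long (x), 20 thick (y), 30 high (z = 18 to 48 mm). Origin: centre of the plug's underside. 0.14 kg. Laid on the tub its origin is 79 mm above the tub's; pressed home 73 mm. Fits in any quarter turn.
- nest: Fixed ejector nest: steel base plate 165 x 90 x 6 mm (x = -70 to +95 mm), two aluminium side walls (x = -35 to +22 mm, 44 mm apart inside, outside 60 mm) under a clear guard, top at z = 88 mm, open at +x. Origin on the bench under the centre of the held valve. x is the direction in which the valve is pushed out.
- ejector (a joint): Spring ejector slide of the nest, along the nest's x: 0 m out (at rest), 0.060 m fully pushed in; 2 to 6 N spring, springs back by itself. Counts as pushed from 0.050 with the valve's centre at least 40 mm out along the nest's x. It shoves the valve along the base plate by about 59 mm, standing.
- ejector_tab (a point): Middle of the rear face of the ejector's black push tab, 55 mm above the bench, 115 mm behind the nest's origin at rest. Tab 60 mm wide (y), 12 mm thick, from 12 to 70 mm above the bench. Push it along the nest's +x (axes as the nest). The nest's tall walls begin 80 mm ahead of this face at rest, 20 mm when fully pushed.
- valve0: A solenoid valve: brass block 40 x 40 x 28 mm with a round steel stem, diameter 16 mm, standing on the middle of its top; 65 mm tall in all, about 0.13 kg. Origin at the centre of the underside, z up along the stem (stem from z = 28 to 65 mm). Easiest taken from above by the stem. This one stands in the nest on its base plate (6 mm above the bench) under the guard and must be ejected.
- valve1: A solenoid valve: brass block 40 x 40 x 28 mm with a round steel stem, diameter 16 mm, standing on the middle of its top; 65 mm tall in all, about 0.13 kg. Origin at the centre of the underside, z up along the stem (stem from z = 28 to 65 mm). Easiest taken from above by the stem. May be absent.
- valve2: A solenoid valve: brass block 40 x 40 x 28 mm with a round steel stem, diameter 16 mm, standing on the middle of its top; 65 mm tall in all, about 0.13 kg. Origin at the centre of the underside, z up along the stem (stem from z = 28 to 65 mm). Easiest taken from above by the stem. May be absent.
- valve3: A solenoid valve: brass block 40 x 40 x 28 mm with a round steel stem, diameter 16 mm, standing on the middle of its top; 65 mm tall in all, about 0.13 kg. Origin at the centre of the underside, z up along the stem (stem from z = 28 to 65 mm). Easiest taken from above by the stem. May be absent.
- blank: Bystander: plain brass block 40 x 40 x 28 mm without a stem, among the valves. Origin at the underside's centre. Leave alone.
- coil: Bystander: black coil, upright cylinder 48 mm in diameter, 45 mm high, with a small plug on its side. Origin at the underside's centre.
- bottle: Bystander: drink bottle, 64 mm in diameter, 190 mm high. Origin at the underside's centre.
- grease: Bystander: flat tin, 68 mm in diameter, 60 mm high. Origin at the underside's centre.
Things that resemble listed ones, but are neither listed nor needed, are in the scene too. What is shaped like the valve3 but green is not meant.

How it is judged:
By the outcome, as a careful person would: the job done as asked, in the order asked, and still so for the second after the job is handed in, with the robot touching nothing.
Of valve1, valve2, valve3 only 1 to 3 are there at a start; the rules pass over those that are not, and their reading is None.
At some moment in a run one of valve1, valve2, valve3, lid may be knocked a few centimetres aside while the robot is not near it.
Once in a run the grip may slacken for a moment while it holds something.
It also fails if it takes over 210 s, if anything falls off the work surface, if the arm or the gripper's body presses on something with over 40 N, if the wrist force passes 120 N, or if a joint passes its speed limit or range.

### The arm

A 6-joint arm with a two-finger parallel gripper is mounted at the origin on the work surface. World frame = base frame: x ahead of the robot, y to its left, z up, the work surface at z = 0. Lengths are in m, angles in rad, forces in N, time in s.
With the tool pointing down it reaches from about 0.375 to 0.9 m from the base axis. Payload 3.1 kg.
Tool frame: the origin (TCP) lies between the finger pads; the fingertips stand 19 mm ahead of it and the grasp point (between the pads) is the TCP; z points along the fingers, y is the line along which they close (so a half turn about z gives the same grasp; the last joint's range is limited). The gripper opens to 87 mm and grips with 3 to 60 N. Pads are 19 mm wide; open, the fingers measure 117 mm over their backs; the gripper's body (75 mm by 190 mm) begins 51 mm behind the grasp point.
Start: joints at [0.958, 0.527, 1.433, -0, 1.181, -0.178], TCP at [0.263, 0.567, 0.242] pointing down, gripper open.
Joint ranges: [-3.08, 3.08], [-0.75, 2.2], [0.22, 2.44], [-1.43, 4.57], [0, 2.65], [-2.85, 2.85]. Speed limits (rad/s): [2.79, 2.79, 3.14, 3.14, 3.14, 3.14].

### API

Orientations are given as a unit quaternion [x, y, z, w].
In Python, from rig import telemetry, viewer, hand_in gives the robot as it stands. The module is installed in compiled form; this text tells all that it offers.
- The arm moves only by the shell command python3 -m creep 'ROWS' [FORCE]. ROWS is JSON, a list of rows, each an object with "translation": the shift along the tool's x, y, z in mm, a list of three; "roll": the turn about the tool's z in degrees; "gripper": the finger opening in mm, from 0 to 87. In form: [{"translation": [tx, ty, tz], "roll": roll, "gripper": gripper}, ...]. A call has 1 to 5 rows; each row is the pose to reach, as a shift and turn from the pose commanded when the call began, along the tool's axes at that moment; what a row does not reach only later rows make up. A row lasts 1/12 s, in which the tool goes at most 41.7 mm and 7.16 degrees, less where a joint would pass 70% of its speed; a pose out of reach is approached as far as the arm can. A call with a gripper value outside its range is refused whole. The fingers move at their own pace and stop on an object; FORCE is the grip in N (left out, the last holds). Time passes only in rows, so rows that repeat a pose let the fingers close. It gives the time, the measured TCP pose, the force, the opening and the grip force at its end, in the units of the state.
- telemetry.get_obs(): the state, without advancing time (a new reading comes with each control period).
- viewer.camera(name): name is "scene" or "top" or "wrist"; returns the picture (400x640x3 uint8, blue, green, red); there is no depth.
- viewer.camera_info(name): a dict with "intrinsics" (3x3 intrinsics, pixels), "k1" (the pictures are not rectified: a ray, as slopes to the right and down, at radius r is drawn at 1 + k1 r^2 times it, then the intrinsics apply), "rvec" (rotation vector, rad) and "tvec" (3), from world to camera coordinates, as OpenCV has them; the wrist camera has in their place "hand_eye" (4x4, takes a point from camera to tool coordinates, whose origin is the TCP and whose axes are the flange's). Camera axes: x right, y down, z forward; pixel columns grow to the right and rows downward; lengths in m; the calibration is good to about 2 mm. A picture is of the moment at which its call begins: read the wrist's pose just before it. camera_info takes no time and is no camera call.
- hand_in(): hands the job in; it is judged then, once.
Trained networks look in the newest picture that a camera, given by its name, has taken for a name from the list of things; names that differ only in an ending like _2 or _b are one class to them, and where a whole thing is asked for, a point or a joint stands for the part that bears it (a point fixed in the world has none). Each returns a list of dicts, best first, with "p" (0 to 1); they miss things now and then, are a little off and sometimes report something else, mostly with a low value. They report only what shows in the picture. A call takes as long as a camera call. They do not tell look-alikes from the thing itself.
- viewer.recognise(camera, thing): "bbox" ([left, top, width, height] in pixels, round what is visible of it).
The state is a dict: "time": time; "q": joint angles; "joint_velocities": joint speeds; "joint_torque": joint torques, N m; "position": TCP position; "tool_rot": TCP orientation; "ft_force": force on the tool from outside, world axes, zero at the start; "moment": the same for the moment, N m; "grip_width": finger opening in m; "grip_force": force on a finger pad.
Only numpy, scipy, OpenCV 4.12 (cv2) and the standard library are available. Lean on these libraries where they do the work, as an engineer would, in place of code of your own. Each camera call takes 0.05 s, during which the arm holds its last target. There are 200 camera calls.

## Working session

There is one attempt and no reset: what is moved stays moved. The work goes in short steps, Python scripts to look and compute and a shell command to move; the robot and the scene stay as the last step left them, time stands still between calls to the robot, and variables do not carry over. Pictures are saved under pics/ and viewed, at most 14 in all, crops included, and the job is handed in when it is done.

```bash
mkdir -p pics
cat > h.py <<'E'
import numpy as np, cv2, sys
from scipy.spatial.transform import Rotation as R
from rig import telemetry, viewer
def cam(name):
    i=viewer.camera_info(name); K=np.array(i["intrinsics"],float); k1=i["k1"]
    if "rvec" in i:
        Rm=cv2.Rodrigues(np.array(i["rvec"],float))[0]; t=np.array(i["tvec"],float).ravel()
    else:
        o=telemetry.get_obs(); T=np.eye(4); T[:3,:3]=R.from_quat(o["tool_rot"]).as_matrix(); T[:3,3]=o["position"]
        C=np.linalg.inv(T@np.array(i["hand_eye"])); Rm=C[:3,:3]; t=C[:3,3]
    return K,k1,Rm,t
def ray(c,uv):
    K,k1,Rm,t=c; d=np.array([k1,0,0,0,0],float)
    p=cv2.undistortPointsIter(np.array([[uv]],float),K,d,None,None,(3,100,1e-12))[0,0] if hasattr(cv2,'undistortPointsIter') else cv2.undistortPoints(np.array([[uv]],float),K,d)[0,0]
    return -Rm.T@t, Rm.T@np.array([p[0],p[1],1])
def px2w(c,uv,z):
    o,d=ray(c,uv); return o+d*(z-o[2])/d[2]
def w2px(c,X):
    K,k1,Rm,t=c; return cv2.projectPoints(np.array(X,float).reshape(-1,3),cv2.Rodrigues(Rm)[0],t,K,np.array([k1,0,0,0,0],float))[0].reshape(-1,2)
def shift(target,yaw=None):
    "tool-frame shift mm to a world target, roll deg so that tool x... prints"
    o=telemetry.get_obs(); Rm=R.from_quat(o["tool_rot"]).as_matrix()
    return np.round(Rm.T@(np.array(target)-o["position"])*1000,1)
def state():
    o=telemetry.get_obs(); Rm=R.from_quat(o["tool_rot"]).as_matrix()
    print("t",round(o["time"],2),"p",np.round(o["position"],4),"x",np.round(Rm[:,0],3),"y",np.round(Rm[:,1],3),"z",np.round(Rm[:,2],3),"F",np.round(o["ft_force"],1),"w",round(o["grip_width"],4),"gf",round(o["grip_force"],1),"q6",round(o["q"][5],2))
E
python3 - <<'E'
from h import *
state()
for n in("scene","top","wrist"):
    cv2.imwrite(f"pics/{n}0.png",viewer.camera(n)); i=viewer.camera_info(n); print(n,i["intrinsics"],i["k1"], i.get("hand_eye"))
    for th in ("valve1","valve0","blank","lid","tub","tray_handle","nest","ejector_tab","dock","tray","bottle","grease","coil") if n!="wrist" else ():
        r=viewer.recognise(n,th)
        print(th,[(np.round(d["bbox"]).astype(int).tolist(),round(d["p"],2)) for d in r])
c=cam("top"); print(-c[2].T@c[3])
E
```

```text
t 0.0 p [0.2629 0.5663 0.2406] x [-0.907  0.421  0.   ] y [ 0.421  0.907 -0.002] z [-0.001 -0.002 -1.   ] F [ 0.1 -0.9 -0.1] w 0.0873 gf 0.0 q6 -0.18
scene [[401.32655076   0.         316.39108049]
 [  0.         401.32655076 195.70765975]
 [  0.           0.           1.        ]] 0.014153694002876143 None
valve1 [([426, 260, 30, 35], 0.98), ([385, 218, 25, 20], 0.87), ([208, 184, 18, 29], 0.55), ([297, 178, 82, 76], 0.52), ([384, 243, 16, 21], 0.48)]
valve0 [([426, 260, 30, 35], 0.98), ([385, 218, 25, 20], 0.87), ([208, 184, 18, 29], 0.55), ([297, 178, 82, 76], 0.52), ([384, 243, 16, 21], 0.48)]
blank [([237, 204, 16, 18], 0.62)]
lid [([419, 213, 69, 52], 0.56)]
tub [([299, 177, 75, 71], 0.74)]
tray_handle [([300, 178, 80, 75], 0.68), ([428, 259, 27, 37], 0.66)]
nest [([226, 144, 60, 54], 0.75)]
ejector_tab [([272, 145, 16, 17], 0.51), ([236, 204, 17, 18], 0.23)]
dock [([243, 223, 127, 92], 0.65), ([224, 141, 63, 59], 0.47)]
tray [([297, 178, 82, 77], 0.61)]
bottle [([382, 237, 40, 91], 0.85)]
grease [([189, 213, 32, 31], 0.85), ([243, 224, 124, 91], 0.49)]
coil [([164, 197, 24, 24
[... 666 characters left out ...]
[228, 167, 17, 13], 0.4)]
ejector_tab [([406, 243, 18, 31], 0.79)]
dock [([261, 98, 74, 78], 0.8)]
tray [([267, 174, 63, 67], 0.92)]
bottle [([199, 101, 32, 40], 0.79)]
grease [([385, 117, 28, 29], 0.71)]
coil [([430, 134, 24, 20], 0.51)]
wrist [[322.43883917   0.         313.9317003 ]
 [  0.         322.43883917 202.64845077]
 [  0.           0.           1.        ]] -0.053412965369305974 [[-2.04357434e-03 -9.54013263e-01 -2.99757432e-01  8.24596680e-02]
 [ 9.99997626e-01 -1.72300457e-03 -1.33374599e-03 -3.22910468e-04]
 [ 7.55927937e-04 -2.99759446e-01  9.54014519e-01 -1.42699354e-01]
 [ 0.00000000e+00  0.00000000e+00  0.00000000e+00  1.00000000e+00]]
[ 0.32557898 -0.02409668  1.13638103]
```

Run:
```python
import cv2
a=cv2.imread("pics/top0.png"); cv2.imwrite("pics/top0c.png",cv2.resize(a[85:285,165:465],None,fx=2.66,fy=2.66,interpolation=cv2.INTER_CUBIC))
a=cv2.imread("pics/scene0.png"); cv2.imwrite("pics/scene0c.png",cv2.resize(a[120:340,150:500],None,fx=2.25,fy=2.25,interpolation=cv2.INTER_CUBIC))
```

```text
(no output)
```

View pics/top0c.png

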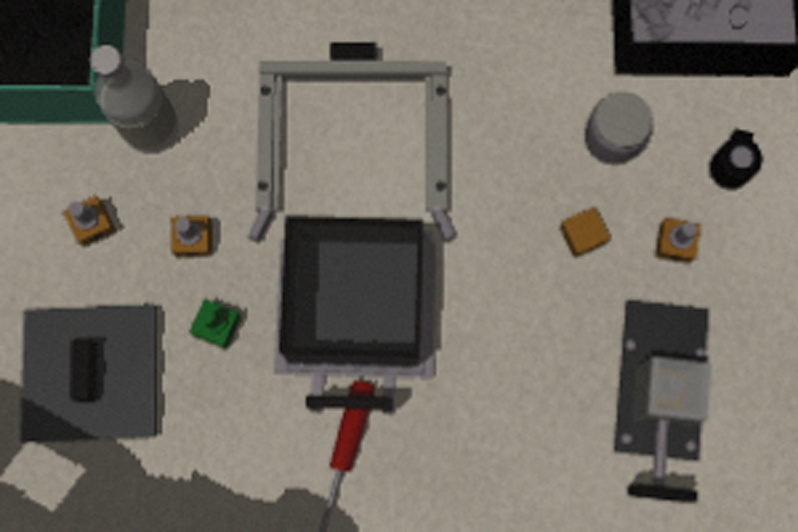

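View pics/scene0c.png

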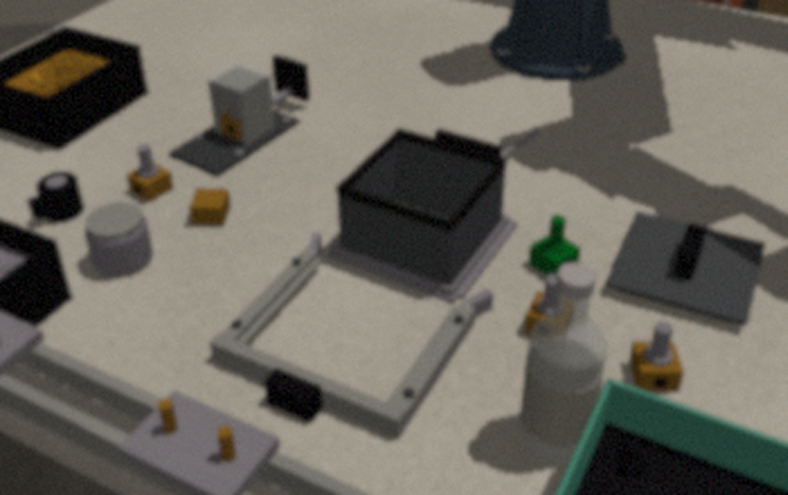

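Run:
```python
from h import *
c=cam("top")
P={"valveA stem":(82,210,.065),"valveA blk":(89,222,.028),"valveB stem":(188,228,.065),"valveB blk":(192,236,.028),"green":(215,323,.028),"valveD stem":(686,231,.065),"valveD blk":(679,240,.028),"blank":(585,231,.028),
"lid TL":(22,311,.018),"lid TR":(160,305,.018),"lid BR":(160,434,.018),"lid BL":(24,440,.018),"lidbar top":(88,340,.048),"lidbar bot":(84,401,.048),
"tub TL":(286,219,.09),"tub TR":(422,219,.09),"tub BR":(420,362,.09),"tub BL":(283,362,.09),"handle L":(307,401,.077),"handle R":(394,401,.077),
"tab L":(628,490,.07),"tab R":(696,495,.07),"plate TL":(627,301,.006),"plate TR":(708,309,.006),"plate BR":(699,459,.006),"plate BL":(615,452,.006),
"dock TL":(260,65,.026),"dock TR":(449,65,.026),"dock BL rail":(258,207,.026),"dock BR rail":(449,208,.026),"bottle":(105,60,.19),"sd tip":(325,530,.01),"sd red0":(362,385,.02),"sd red1":(342,468,.02),"coil":(735,165,.02),"grease":(620,120,.06)}
for k,(u,v,z) in P.items(): print(k,np.round(px2w(c,(165+(u+.5)/2.66-.5,85+(v+.5)/2.66-.5),z)[:2],3))
```

```text
valveA stem [0.624 0.316]
valveA blk [0.621 0.319]
valveB stem [0.605 0.204]
valveB blk [0.606 0.207]
green [0.512 0.179]
valveD stem [ 0.604 -0.314]
valveD blk [ 0.604 -0.316]
blank [ 0.613 -0.215]
lid TL [0.525 0.388]
lid TR [0.532 0.24 ]
lid BR [0.395 0.234]
lid BL [0.388 0.376]
lidbar top [0.49  0.306]
lidbar bot [0.427 0.307]
tub TL [0.609 0.1  ]
tub TR [ 0.609 -0.039]
tub BR [ 0.463 -0.037]
tub BL [0.462 0.099]
handle L [0.425 0.075]
handle R [ 0.425 -0.011]
tab L [ 0.338 -0.243]
tab R [ 0.334 -0.311]
plate TL [ 0.541 -0.262]
plate TR [ 0.533 -0.35 ]
plate BR [ 0.372 -0.333]
plate BL [ 0.379 -0.244]
dock TL [0.803 0.141]
dock TR [ 0.804 -0.069]
dock BL rail [0.639 0.138]
dock BR rail [ 0.639 -0.069]
bottle [0.737 0.264]
sd tip [0.298 0.06 ]
sd red0 [0.447 0.023]
sd red1 [0.361 0.043]
coil [ 0.691 -0.384]
grease [ 0.728 -0.25 ]
```

```bash
python3 -m creep '[{"translation":[-195,-34,0],"roll":-24.9,"gripper":40},{"translation":[-195,-34,0],"roll":-24.9,"gripper":40},{"translation":[-195,-34,0],"roll":-24.9,"gripper":40},{"translation":[-195,-34,0],"roll":-24.9,"gripper":40},{"translation":[-195,-34,0],"roll":-24.9,"gripper":40}]' 30; python3 -c "
from h import *
state()
print(shift((0.56,0.317,0.22)))"
```

```text
time: 1.87
position: [0.4274, 0.4525, 0.2417]
tool_rot: [-0.001, 1.0, -0.0, 0.0]
ft_force: [0.8, 0.8, -0.2]
grip_width: 0.0613
grip_force: 0.0
t 1.87 p [0.4274 0.4525 0.2417] x [-1.    -0.003 -0.001] y [-0.003  1.    -0.   ] z [ 0.001 -0.    -1.   ] F [ 0.8  0.8 -0.2] w 0.0613 gf 0.0 q6 -0.94
[-132.2 -135.9   21.8]
```

```bash
python3 -m creep '[{"translation":[-150,-150,0],"roll":0,"gripper":40},{"translation":[-150,-150,0],"roll":0,"gripper":40},{"translation":[-150,-150,0],"roll":0,"gripper":40},{"translation":[-150,-150,0],"roll":0,"gripper":40},{"translation":[-150,-150,0],"roll":0,"gripper":40}]'
cat >> h.py <<'E'
def look(things,tag,save=True):
    state(); c=cam("wrist"); im=viewer.camera("wrist"); cv2.imwrite(f"pics/{tag}.png",im)
    for th,z in things:
        for d in viewer.recognise("wrist",th):
            b=d["bbox"]; m=px2w(c,(b[0]+b[2]/2,b[1]+b[3]/2),z)
            print(th,np.round(b).astype(int).tolist(),round(d["p"],2),np.round(m,3))
    return c,im
E
python3 - <<'E'
from h import *
look([("valve1",.03),("lid",.02)],"w1")
c=cam("wrist"); print(w2px(c,[(.624,.317,.065),(.605,.205,.065)]))
E
```

```text
time: 2.28
position: [0.5743, 0.3049, 0.2417]
tool_rot: [0.0, 1.0, 0.0, 0.0]
ft_force: [0.5, 0.8, -0.4]
grip_width: 0.0409
grip_force: 0.0
t 2.28 p [0.5743 0.3049 0.2417] x [-1.  0. -0.] y [0. 1. 0.] z [ 0.  0. -1.] F [ 0.5  0.8 -0.4] w 0.0409 gf 0.0 q6 -1.25
valve1 [305, 196, 48, 44] 0.96 [0.622 0.321 0.03 ]
valve1 [179, 103, 50, 45] 0.96 [0.515 0.185 0.03 ]
valve1 [214, 186, 41, 38] 0.68 [0.606 0.212 0.03 ]
lid [249, 0, 142, 141] 0.63 [0.459 0.311 0.02 ]
[[327.52410391 229.95660233]
 [221.26438063 213.83540503]]
```

View pics/w1.png

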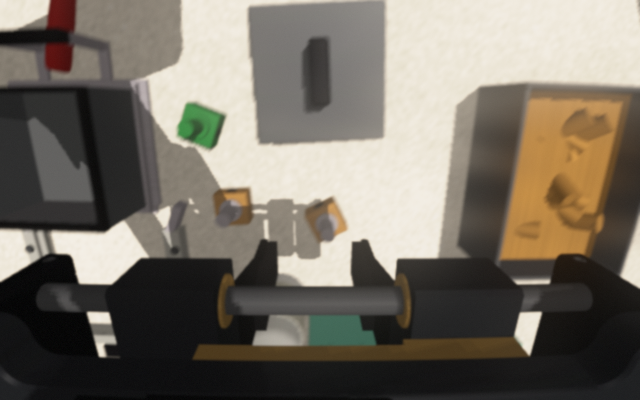

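```bash
python3 -m creep '[{"translation":[-49,13,30],"roll":0,"gripper":50},{"translation":[-49,13,75],"roll":0,"gripper":50},{"translation":[-49,13,115],"roll":0,"gripper":50},{"translation":[-49,13,115],"roll":0,"gripper":50}]'
python3 - <<'E'
from h import *
c,im=look([("valve1",.03)],"w2")
print(w2px(c,[(.624,.317,.065),(.624,.317,.03)]))
E
```

```text
time: 2.77
position: [0.6177, 0.3193, 0.1198]
tool_rot: [-0.0, 1.0, -0.002, -0.006]
ft_force: [-1.3, -0.2, -0.9]
grip_width: 0.0496
grip_force: 0.0
t 2.77 p [0.6177 0.3193 0.1198] x [-1.    -0.001  0.011] y [-0.001  1.    -0.003] z [-0.011 -0.003 -1.   ] F [-1.3 -0.2 -0.9] w 0.0496 gf 0.0 q6 -1.26
valve1 [69, 39, 98, 72] 0.66 [0.514 0.182 0.03 ]
valve1 [138, 171, 74, 62] 0.65 [0.606 0.212 0.03 ]
valve1 [285, 188, 67, 72] 0.64 [0.624 0.322 0.03 ]
[[311.75925314 242.05231173]
 [312.24675592 223.66969274]]
```

View pics/w2.png

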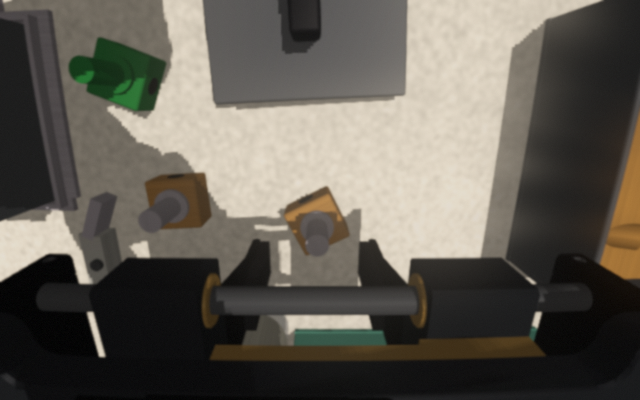

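```bash
python3 -m creep '[{"translation":[0,0,35],"roll":0,"gripper":50},{"translation":[0,0,60],"roll":0,"gripper":50},{"translation":[0,0,72],"roll":0,"gripper":50},{"translation":[0,0,72],"roll":0,"gripper":50},{"translation":[0,0,72],"roll":0,"gripper":0}]'; python3 -m creep '[{"translation":[0,0,0],"roll":0,"gripper":0},{"translation":[0,0,0],"roll":0,"gripper":0},{"translation":[0,0,0],"roll":0,"gripper":0},{"translation":[0,0,0],"roll":0,"gripper":0}]' 30
```

```text
time: 3.28
position: [0.6226, 0.3203, 0.0563]
tool_rot: [-0.0, 1.0, 0.0, 0.001]
ft_force: [-0.6, 0.7, -0.7]
grip_width: 0.0477
grip_force: 0.0
time: 3.62
position: [0.6228, 0.3197, 0.056]
tool_rot: [0.0, 1.0, 0.0, 0.001]
ft_force: [-0.3, 0.9, 1.2]
grip_width: 0.0248
grip_force: 0.0
```

```bash
python3 -m creep '[{"translation":[0,0,0],"roll":0,"gripper":0},{"translation":[0,0,0],"roll":0,"gripper":0},{"translation":[0,0,-30],"roll":0,"gripper":0},{"translation":[0,0,-60],"roll":0,"gripper":0},{"translation":[0,0,-100],"roll":0,"gripper":0}]' 35; python3 -m creep '[{"translation":[10,-40,-20],"roll":0,"gripper":0},{"translation":[20,-80,-20],"roll":0,"gripper":0},{"translation":[30,-120,-20],"roll":0,"gripper":0},{"translation":[40,-155,-20],"roll":0,"gripper":0},{"translation":[55,-190,-20],"roll":0,"gripper":0}]'; python3 -c "
from h import *
state(); print(shift((.566,.061,.18)))"
```

```text
time: 4.03
position: [0.6198, 0.3186, 0.1521]
tool_rot: [0.0, 1.0, -0.001, -0.004]
ft_force: [0.2, 0.2, -1.6]
grip_width: 0.0149
grip_force: 34.9
time: 4.45
position: [0.5668, 0.1275, 0.1748]
tool_rot: [0.0, 1.0, -0.0, 0.001]
ft_force: [0.1, -0.6, -1.2]
grip_width: 0.0154
grip_force: 34.9
t 4.45 p [0.5668 0.1275 0.1748] x [-1.     0.    -0.001] y [ 0.     1.    -0.001] z [ 0.001 -0.001 -1.   ] F [ 0.1 -0.6 -1.2] w 0.0154 gf 34.9 q6 -1.54
[  0.8 -66.5  -5.2]
```

```bash
python3 -m creep '[{"translation":[0,-35,-5],"roll":0,"gripper":0},{"translation":[0,-66,-5],"roll":0,"gripper":0},{"translation":[0,-66,-5],"roll":0,"gripper":0}]'
python3 - <<'E'
from h import *
c,im=look([("tub",.09)],"w3")
print(w2px(c,[(.537+a*.069,.031+b*.069,.096) for a,b in((-1,-1),(-1,1),(1,1),(1,-1))]).round())
E
```

```text
time: 4.7
position: [0.5672, 0.058, 0.1798]
tool_rot: [0.003, 1.0, -0.001, 0.0]
ft_force: [-0.1, -0.3, -0.8]
grip_width: 0.0148
grip_force: 34.9
t 4.7 p [0.5672 0.058  0.1798] x [-1.     0.005 -0.   ] y [ 0.005  1.    -0.003] z [ 0.    -0.003 -1.   ] F [-0.1 -0.3 -0.8] w 0.0148 gf 34.9 q6 -1.66
tub [172, 79, 210, 183] 0.66 [0.532 0.03  0.09 ]
[[171.  79.]
 [378.  76.]
 [369. 264.]
 [194. 264.]]
```

View pics/w3.png

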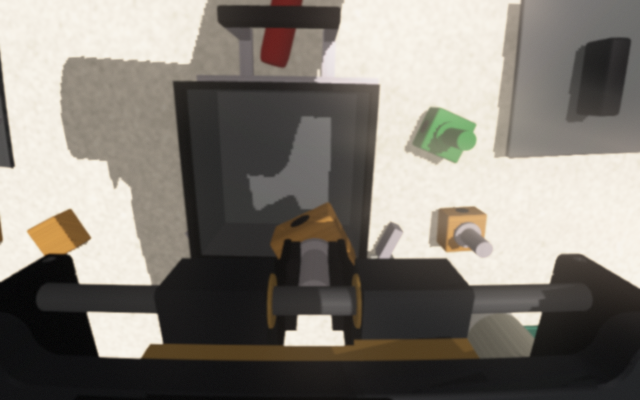

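```bash
python3 -m creep '[{"translation":[-3,4,30],"roll":0,"gripper":0},{"translation":[-3,4,65],"roll":0,"gripper":0},{"translation":[-3,4,95],"roll":0,"gripper":0},{"translation":[-3,4,111],"roll":0,"gripper":0},{"translation":[-3,4,111],"roll":0,"gripper":0}]'; python3 -c "
from h import *
state()"
```

```text
time: 5.22
position: [0.5738, 0.0685, 0.0697]
tool_rot: [-0.001, 1.0, -0.001, 0.004]
ft_force: [2.5, -1.5, 4.3]
grip_width: 0.0151
grip_force: 34.6
t 5.22 p [0.5738 0.0685 0.0697] x [-1.    -0.003 -0.008] y [-0.003  1.    -0.001] z [ 0.008 -0.001 -1.   ] F [ 2.5 -1.5  4.3] w 0.0151 gf 34.6 q6 -1.65
```

```bash
python3 -m creep '[{"translation":[4,-6,0],"roll":0,"gripper":0},{"translation":[4,-6,0],"roll":0,"gripper":22},{"translation":[4,-6,0],"roll":0,"gripper":22},{"translation":[4,-6,-30],"roll":0,"gripper":22},{"translation":[4,-6,-70],"roll":0,"gripper":22}]'; python3 -m creep '[{"translation":[-5,35,-35],"roll":0,"gripper":50},{"translation":[-15,75,-35],"roll":0,"gripper":50},{"translation":[-25,115,-35],"roll":0,"gripper":50},{"translation":[-35,147,-35],"roll":0,"gripper":50},{"translation":[-36,147,-35],"roll":0,"gripper":50}]'
python3 - <<'E'
from h import *
c,im=look([("valve1",.03)],"w4")
print(w2px(c,[(.606,.208,.065),(.606,.208,.03)]))
cv2.imwrite("pics/w4c.png",cv2.resize(im[50:350,80:480],None,fx=2,fy=2))
E
```

```text
time: 5.63
position: [0.5626, 0.0629, 0.1355]
tool_rot: [-0.001, 1.0, 0.0, -0.005]
ft_force: [1.4, -0.0, 0.2]
grip_width: 0.0219
grip_force: 0.0
time: 6.05
position: [0.603, 0.2163, 0.174]
tool_rot: [-0.003, 1.0, 0.002, 0.002]
ft_force: [0.6, -0.3, -0.2]
grip_width: 0.0459
grip_force: 0.0
t 6.05 p [0.603  0.2163 0.174 ] x [-1.    -0.006 -0.004] y [-0.006  1.     0.004] z [ 0.004  0.004 -1.   ] F [ 0.6 -0.3 -0.2] w 0.0459 gf 0.0 q6 -1.41
valve1 [244, 66, 60, 56] 0.89 [0.514 0.181 0.03 ]
valve1 [113, 136, 42, 59] 0.88 [0.576 0.051 0.03 ]
valve1 [285, 172, 41, 52] 0.61 [0.606 0.208 0.03 ]
[[304.2539136  209.83121908]
 [305.23190651 197.60148077]]
```

View pics/w4c.png

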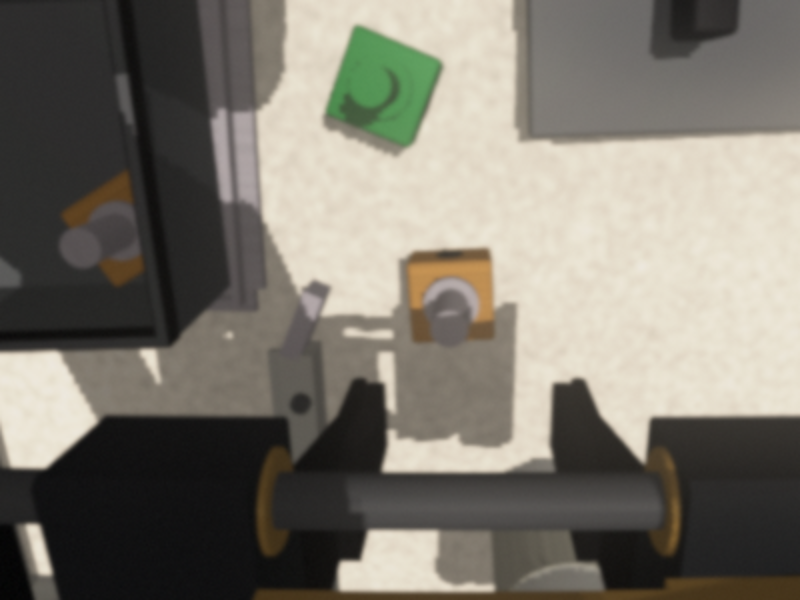

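```bash
python3 -m creep '[{"translation":[-3,-9,30],"roll":0,"gripper":40},{"translation":[-3,-9,65],"roll":0,"gripper":40},{"translation":[-3,-9,95],"roll":0,"gripper":40},{"translation":[-3,-9,95],"roll":0,"gripper":40}]'; python3 -c "
from h import *
state();print(shift((.606,.208,.056)))"
```

```text
time: 6.48
position: [0.5993, 0.1973, 0.072]
tool_rot: [0.001, 1.0, -0.001, -0.007]
ft_force: [-1.0, -0.0, -0.5]
grip_width: 0.0404
grip_force: 0.0
t 6.48 p [0.5993 0.1973 0.072 ] x [-1.     0.002  0.015] y [ 0.002  1.    -0.003] z [-0.015 -0.003 -1.   ] F [-1.  -0.  -0.5] w 0.0404 gf 0.0 q6 -1.43
[-6.9 10.7 15.9]
```

```bash
python3 -m creep '[{"translation":[-5,11,0],"roll":0,"gripper":40},{"translation":[-5,11,0],"roll":0,"gripper":40},{"translation":[-5,11,17],"roll":0,"gripper":40},{"translation":[-5,11,17],"roll":0,"gripper":0},{"translation":[-5,11,17],"roll":0,"gripper":0}]'; python3 -m creep '[{"translation":[0,0,0],"roll":0,"gripper":0},{"translation":[0,0,0],"roll":0,"gripper":0},{"translation":[0,0,0],"roll":0,"gripper":0}]'; python3 -c "
from h import *
state()"
```

```text
time: 6.9
position: [0.6106, 0.2108, 0.0631]
tool_rot: [-0.0, 1.0, 0.0, 0.001]
ft_force: [0.9, 0.4, 1.2]
grip_width: 0.033
grip_force: 0.0
time: 7.15
position: [0.6107, 0.2105, 0.0628]
tool_rot: [-0.0, 1.0, 0.0, 0.001]
ft_force: [-0.3, -0.3, -2.0]
grip_width: 0.0151
grip_force: 35.0
t 7.15 p [0.6107 0.2105 0.0628] x [-1.    -0.    -0.002] y [-0.  1.  0.] z [ 0.002  0.    -1.   ] F [-0.3 -0.3 -2. ] w 0.0151 gf 35.0 q6 -1.41
```

```bash
python3 -m creep '[{"translation":[0,0,0],"roll":0,"gripper":26},{"translation":[0,0,0],"roll":0,"gripper":26},{"translation":[4,-1,8],"roll":0,"gripper":26},{"translation":[4,-1,8],"roll":0,"gripper":26},{"translation":[4,-1,8],"roll":0,"gripper":0}]'; python3 -m creep '[{"translation":[0,0,0],"roll":0,"gripper":0},{"translation":[0,0,0],"roll":0,"gripper":0},{"translation":[0,0,0],"roll":0,"gripper":0},{"translation":[0,0,-40],"roll":0,"gripper":0},{"translation":[0,0,-80],"roll":0,"gripper":0}]'; python3 -m creep '[{"translation":[0,0,-40],"roll":0,"gripper":0},{"translation":[12,-40,-43],"roll":0,"gripper":0},{"translation":[24,-80,-43],"roll":0,"gripper":0},{"translation":[36,-110,-43],"roll":0,"gripper":0},{"translation":[40,-147,-43],"roll":0,"gripper":0}]'; python3 -c "
from h import *
state();print(shift((.510,.062,.15)))"
```

```text
time: 7.57
position: [0.6048, 0.2093, 0.0526]
tool_rot: [0.0, 1.0, -0.0, -0.001]
ft_force: [0.5, 0.7, 0.0]
grip_width: 0.0236
grip_force: 0.0
time: 7.98
position: [0.6031, 0.2089, 0.1301]
tool_rot: [0.0, 1.0, -0.001, -0.005]
ft_force: [0.3, -0.4, -1.2]
grip_width: 0.0148
grip_force: 35.0
time: 8.4
position: [0.5634, 0.0623, 0.1768]
tool_rot: [-0.001, 1.0, 0.0, -0.001]
ft_force: [0.3, -0.4, -1.1]
grip_width: 0.0152
grip_force: 35.0
t 8.4 p [0.5634 0.0623 0.1768] x [-1.    -0.001  0.002] y [-0.001  1.     0.001] z [-0.002  0.001 -1.   ] F [ 0.3 -0.4 -1.1] w 0.0152 gf 35.0 q6 -1.66
[53.4 -0.2 26.9]
```

```bash
python3 -m creep '[{"translation":[35,0,0],"roll":0,"gripper":0},{"translation":[54,0,0],"roll":0,"gripper":0},{"translation":[54,0,30],"roll":0,"gripper":0},{"translation":[54,0,70],"roll":0,"gripper":0},{"translation":[54,0,100],"roll":0,"gripper":0}]'; python3 -m creep '[{"translation":[0,0,10],"roll":0,"gripper":0},{"translation":[0,0,10],"roll":0,"gripper":0},{"translation":[0,0,10],"roll":0,"gripper":0}]'; python3 -c "
from h import *
state()"
```

```text
time: 8.82
position: [0.5119, 0.0623, 0.0758]
tool_rot: [0.0, 1.0, -0.0, 0.001]
ft_force: [0.7, -0.7, -2.5]
grip_width: 0.0152
grip_force: 35.0
time: 9.07
position: [0.5121, 0.0627, 0.0665]
tool_rot: [-0.0, 1.0, -0.0, -0.0]
ft_force: [-0.1, 0.0, 0.0]
grip_width: 0.0151
grip_force: 34.7
t 9.07 p [0.5121 0.0627 0.0665] x [-1.    -0.     0.001] y [-0.  1.  0.] z [-0.001 -0.    -1.   ] F [-0.1  0.   0. ] w 0.0151 gf 34.7 q6 -1.67
```

```bash
python3 -m creep '[{"translation":[0,0,0],"roll":0,"gripper":24},{"translation":[0,0,0],"roll":0,"gripper":24},{"translation":[0,0,-40],"roll":0,"gripper":24},{"translation":[0,0,-80],"roll":0,"gripper":24},{"translation":[0,-20,-110],"roll":0,"gripper":24}]'; python3 -m creep '[{"translation":[-10,-180,-10],"roll":0,"gripper":40},{"translation":[-10,-180,-10],"roll":0,"gripper":40},{"translation":[-10,-180,-10],"roll":0,"gripper":40},{"translation":[-10,-180,-10],"roll":0,"gripper":40},{"translation":[-10,-180,-10],"roll":0,"gripper":40}]';  python3 -m creep '[{"translation":[-60,-155,0],"roll":0,"gripper":40},{"translation":[-60,-155,0],"roll":0,"gripper":40},{"translation":[-60,-155,0],"roll":0,"gripper":40},{"translation":[-60,-155,0],"roll":0,"gripper":40},{"translation":[-60,-155,0],"roll":0,"gripper":40}]'; python3 -c "
from h import *
c,im=look([('valve1',.03),('nest',.08),('ejector_tab',.06)],'w5');print(shift((.604,-.314,.15)), w2px(c,[(.604,-.314,.065)]))
cv2.imwrite('pics/w5c.png',cv2.resize(im[0:300,100:500],None,fx=2,fy=2))"
```

```text
time: 9.48
position: [0.5123, 0.0444, 0.1789]
tool_rot: [-0.001, 1.0, 0.0, 0.001]
ft_force: [-0.2, 0.8, -0.3]
grip_width: 0.024
grip_force: 0.0
time: 9.9
position: [0.5237, -0.1435, 0.1884]
tool_rot: [0.002, 1.0, -0.002, 0.003]
ft_force: [0.9, -0.0, 0.7]
grip_width: 0.0393
grip_force: 0.0
time: 10.32
position: [0.5853, -0.3013, 0.1878]
tool_rot: [0.002, 1.0, -0.004, 0.004]
ft_force: [1.0, 0.5, 0.6]
grip_width: 0.04
grip_force: 0.0
t 10.32 p [ 0.5853 -0.3013  0.1878] x [-1.     0.005 -0.007] y [ 0.005  1.    -0.008] z [ 0.007 -0.008 -1.   ] F [1.  0.5 0.6] w 0.04 gf 0.0 q6 -2.21
valve1 [275, 180, 44, 51] 0.73 [ 0.6  -0.32  0.03]
nest [262, 0, 115, 142] 0.9 [ 0.482 -0.299  0.08 ]
[-22.9 -22.9  36.4] [[301.63922221 221.19228436]]
```

View pics/w5c.png

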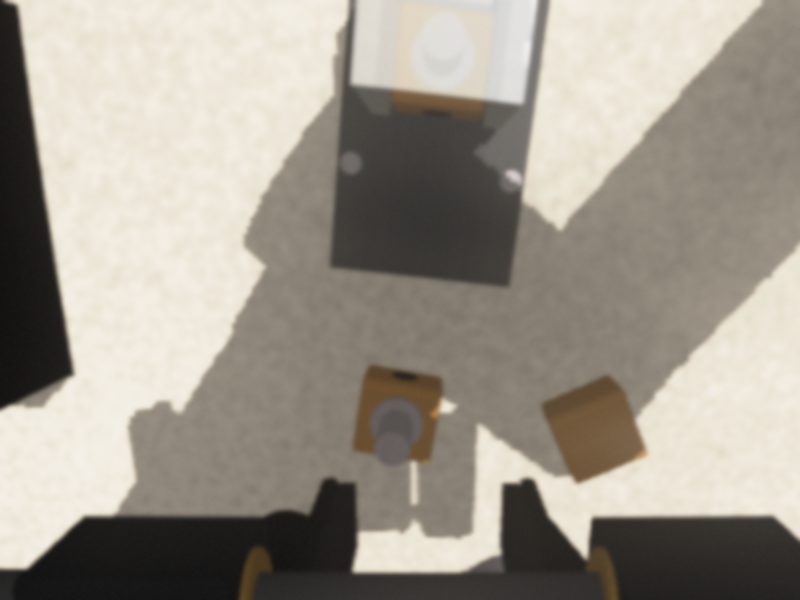

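```bash
python3 -m creep '[{"translation":[-20,-16,20],"roll":0,"gripper":44},{"translation":[-20,-16,50],"roll":0,"gripper":44},{"translation":[-20,-16,50],"roll":0,"gripper":44},{"translation":[-20,-16,50],"roll":0,"gripper":44},{"translation":[-20,-16,50],"roll":0,"gripper":44}]'; python3 -c "
from h import *
c,im=look([('valve1',.03)],'w6');print(shift((.604,-.317,.055)))
hsv=cv2.cvtColor(im,cv2.COLOR_BGR2HSV)
print(w2px(c,[(.604,-.317,.065),(.604,-.317,.028)]))
cv2.imwrite('pics/w6c.png',cv2.resize(im[120:320,200:440],None,fx=2.5,fy=2.5))"
```

```text
time: 10.93
position: [0.6017, -0.307, 0.1374]
tool_rot: [-0.001, 1.0, 0.0, -0.0]
ft_force: [1.0, 0.1, -0.0]
grip_width: 0.0442
grip_force: 0.0
t 10.93 p [ 0.6017 -0.307   0.1374] x [-1.    -0.001  0.   ] y [-0.001  1.     0.   ] z [-0.  0. -1.] F [ 1.   0.1 -0. ] w 0.0442 gf 0.0 q6 -2.21
valve1 [299, 0, 60, 32] 0.73 [ 0.461 -0.297  0.03 ]
valve1 [274, 179, 54, 64] 0.66 [ 0.605 -0.319  0.03 ]
[-1.3 -8.8 83.6]
[[300.95056199 225.8346549 ]
 [302.69896986 209.35526856]]
```

View pics/w6c.png

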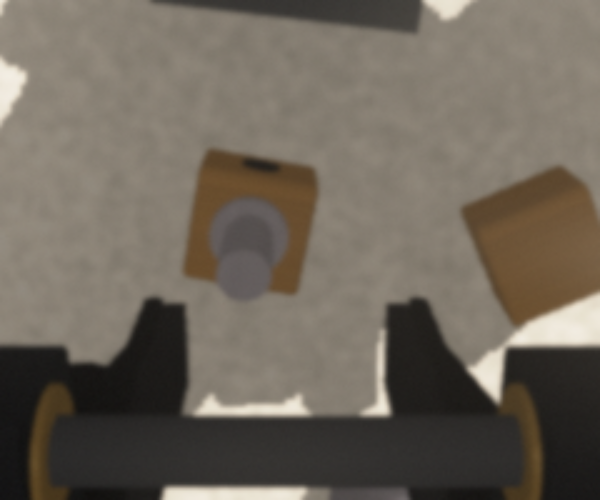

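```bash
python3 -m creep '[{"translation":[-4,-12,20],"roll":0,"gripper":44},{"translation":[-4,-12,50],"roll":0,"gripper":44},{"translation":[-4,-12,75],"roll":0,"gripper":44},{"translation":[-4,-12,82],"roll":0,"gripper":44},{"translation":[-4,-12,82],"roll":0,"gripper":30}]'; python3 -m creep '[{"translation":[0,0,0],"roll":0,"gripper":0},{"translation":[0,0,0],"roll":0,"gripper":0},{"translation":[0,0,0],"roll":0,"gripper":0},{"translation":[0,0,0],"roll":0,"gripper":0},{"translation":[0,0,0],"roll":0,"gripper":0}]'; python3 -m creep '[{"translation":[0,0,-40],"roll":0,"gripper":0},{"translation":[0,0,-80],"roll":0,"gripper":0},{"translation":[0,0,-120],"roll":0,"gripper":0},{"translation":[0,0,-120],"roll":0,"gripper":0}]'; python3 -c "
from h import *
state();print(shift((.570,.002,.175)))"
```

```text
time: 11.45
position: [0.6048, -0.3195, 0.0533]
tool_rot: [0.0, 1.0, 0.001, -0.001]
ft_force: [-0.3, -0.2, 0.8]
grip_width: 0.0418
grip_force: 0.0
time: 11.87
position: [0.6066, -0.3207, 0.056]
tool_rot: [0.0, 1.0, -0.001, 0.001]
ft_force: [0.1, 0.7, 3.9]
grip_width: 0.015
grip_force: 34.8
time: 12.2
position: [0.6105, -0.3238, 0.1842]
tool_rot: [-0.0, 1.0, -0.005, 0.007]
ft_force: [0.8, -1.3, -0.4]
grip_width: 0.015
grip_force: 34.8
t 12.2 p [ 0.6105 -0.3238  0.1842] x [-1.    -0.    -0.014] y [-0.     1.    -0.011] z [ 0.014 -0.011 -1.   ] F [ 0.8 -1.3 -0.4] w 0.015 gf 34.8 q6 -2.22
[ 40.6 325.9   5.1]
```

```bash
python3 -m creep '[{"translation":[18,200,0],"roll":0,"gripper":0},{"translation":[18,200,0],"roll":0,"gripper":0},{"translation":[18,200,0],"roll":0,"gripper":0},{"translation":[18,200,0],"roll":0,"gripper":0},{"translation":[18,200,0],"roll":0,"gripper":0}]'; python3 -m creep '[{"translation":[18,122,0],"roll":0,"gripper":0},{"translation":[18,122,0],"roll":0,"gripper":0},{"translation":[18,122,0],"roll":0,"gripper":0},{"translation":[18,122,0],"roll":0,"gripper":0},{"translation":[18,122,0],"roll":0,"gripper":0}]';python3 -c "
from h import *
state();print(shift((.570,.002,.067)))"
```

```text
time: 12.62
position: [0.5868, -0.1177, 0.1746]
tool_rot: [0.0, 1.0, 0.0, -0.0]
ft_force: [0.2, 0.2, -0.8]
grip_width: 0.0149
grip_force: 34.8
time: 13.03
position: [0.5692, 0.004, 0.1747]
tool_rot: [-0.002, 1.0, -0.0, -0.0]
ft_force: [-0.5, -1.2, -1.8]
grip_width: 0.0154
grip_force: 34.8
t 13.03 p [0.5692 0.004  0.1747] x [-1.    -0.004  0.   ] y [-0.004  1.    -0.   ] z [-0. -0. -1.] F [-0.5 -1.2 -1.8] w 0.0154 gf 34.8 q6 -1.76
[ -0.8  -2.  107.7]
```

```bash
python3 -m creep '[{"translation":[-1,-2,35],"roll":0,"gripper":0},{"translation":[-1,-2,70],"roll":0,"gripper":0},{"translation":[-1,-2,100],"roll":0,"gripper":0},{"translation":[-1,-2,109],"roll":0,"gripper":0},{"translation":[-1,-2,109],"roll":0,"gripper":0}]'; python3 -m creep '[{"translation":[0,0,0],"roll":0,"gripper":24},{"translation":[0,0,0],"roll":0,"gripper":24},{"translation":[0,0,0],"roll":0,"gripper":24},{"translation":[0,0,-40],"roll":0,"gripper":24},{"translation":[0,0,-80],"roll":0,"gripper":24}]'; python3 -m creep '[{"translation":[10,-180,-60],"roll":0,"gripper":0},{"translation":[10,-180,-60],"roll":0,"gripper":0},{"translation":[10,-180,-60],"roll":0,"gripper":0},{"translation":[10,-180,-60],"roll":0,"gripper":0},{"translation":[10,-180,-60],"roll":0,"gripper":0}]';python3 -c "
from h import *
state();print(shift((.40,-.275,.22)))"
```

```text
time: 13.45
position: [0.5712, -0.0017, 0.064]
tool_rot: [0.001, 1.0, 0.0, -0.001]
ft_force: [-0.4, -0.2, -1.7]
grip_width: 0.015
grip_force: 35.0
time: 13.87
position: [0.5689, -0.0006, 0.1439]
tool_rot: [0.0, 1.0, 0.001, -0.004]
ft_force: [0.9, -1.0, 0.8]
grip_width: 0.024
grip_force: 0.0
time: 14.28
position: [0.5617, -0.1854, 0.2085]
tool_rot: [0.001, 1.0, -0.002, 0.002]
ft_force: [0.9, 0.5, 1.0]
grip_width: 0.0021
grip_force: 0.0
t 14.28 p [ 0.5617 -0.1854  0.2085] x [-1.     0.002 -0.005] y [ 0.002  1.    -0.005] z [ 0.005 -0.005 -1.   ] F [0.9 0.5 1. ] w 0.0021 gf 0.0 q6 -2.07
[161.4 -90.  -11.8]
```

```bash
python3 -m creep '[{"translation":[180,-60,0],"roll":6.2,"gripper":0},{"translation":[180,-60,0],"roll":6.2,"gripper":0},{"translation":[180,-60,0],"roll":6.2,"gripper":0},{"translation":[180,-60,0],"roll":6.2,"gripper":0},{"translation":[180,-60,0],"roll":6.2,"gripper":0}]';python3 -c "
from h import *
state();c,im=look([('ejector_tab',.055),('nest',.07),('valve0',.03)],'w7')
print(shift((.302,-.281,.2)))"
```

```text
time: 14.7
position: [0.377, -0.2405, 0.2061]
tool_rot: [0.055, 0.998, 0.0, -0.001]
ft_force: [0.4, 1.0, 0.0]
grip_width: 0.0003
grip_force: 0.0
t 14.7 p [ 0.377  -0.2405  0.2061] x [-0.994  0.11   0.002] y [ 0.11   0.994 -0.   ] z [-0.002  0.    -1.   ] F [0.4 1.  0. ] w 0.0003 gf 0.0 q6 -2.28
t 14.7 p [ 0.377  -0.2405  0.2061] x [-0.994  0.11   0.002] y [ 0.11   0.994 -0.   ] z [-0.002  0.    -1.   ] F [0.4 1.  0. ] w 0.0003 gf 0.0 q6 -2.28
ejector_tab [227, 147, 70, 84] 0.75 [ 0.367 -0.29   0.055]
nest [226, 141, 84, 117] 0.68 [ 0.374 -0.283  0.07 ]
valve0 [538, 314, 2, 12] 0.44 [0.573 0.012 0.03 ]
[ 74.3 -48.2   6.4]
```

View pics/w7.png

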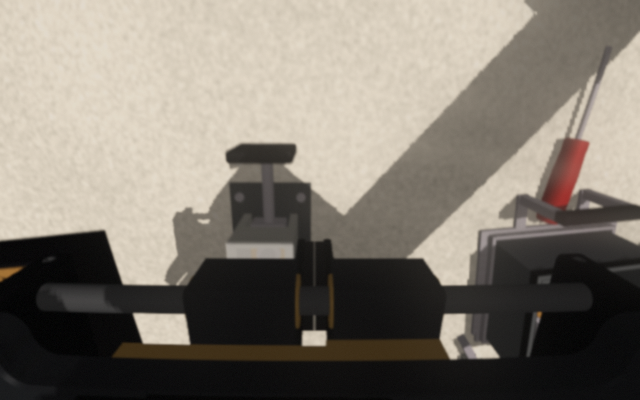

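```bash
python3 -c "
from h import *
i=cam('wrist')
for p in [(230,145),(296,145),(227,163),(295,163)]: print(np.round(px2w(i,p,.07),3))
for p in [(231,183),(311,183)]: print(np.round(px2w(i,p,.006),3))"
```

```text
[ 0.326 -0.309  0.07 ]
[ 0.333 -0.252  0.07 ]
[ 0.342 -0.315  0.07 ]
[ 0.348 -0.255  0.07 ]
[ 0.374 -0.333  0.006]
[ 0.384 -0.246  0.006]
```

```bash
python3 -m creep '[{"translation":[68,-46,0],"roll":0,"gripper":0},{"translation":[68,-46,0],"roll":0,"gripper":0},{"translation":[68,-46,0],"roll":0,"gripper":0},{"translation":[68,-46,40],"roll":0,"gripper":0},{"translation":[68,-46,80],"roll":0,"gripper":0}]';python3 -c "
from h import *
state();print(shift((.3076,-.2787,.055)))"
```

```text
time: 15.32
position: [0.3111, -0.2824, 0.1269]
tool_rot: [0.055, 0.998, -0.005, 0.003]
ft_force: [0.0, -0.8, -1.4]
grip_width: 0.0005
grip_force: 0.0
t 15.32 p [ 0.3111 -0.2824  0.1269] x [-0.994  0.109 -0.007] y [ 0.109  0.994 -0.009] z [ 0.006 -0.01  -1.   ] F [ 0.  -0.8 -1.4] w 0.0005 gf 0.0 q6 -2.47
[ 4.4  3.9 71.8]
```

```bash
python3 -m creep '[{"translation":[5,4,30],"roll":0,"gripper":0},{"translation":[5,4,71],"roll":0,"gripper":0},{"translation":[5,4,71],"roll":0,"gripper":0},{"translation":[5,4,71],"roll":0,"gripper":0}]'; python3 -m creep '[{"translation":[-10,0,0],"roll":0,"gripper":0},{"translation":[-20,0,0],"roll":0,"gripper":0},{"translation":[-30,0,0],"roll":0,"gripper":0},{"translation":[-38,0,0],"roll":0,"gripper":0},{"translation":[-46,0,0],"roll":0,"gripper":0}]'; python3 -c "
from h import *
state()"
```

```text
time: 15.65
position: [0.304, -0.273, 0.0521]
tool_rot: [0.054, 0.999, 0.003, -0.002]
ft_force: [-0.3, -0.2, 1.1]
grip_width: 0.0002
grip_force: 0.0
time: 16.07
position: [0.3511, -0.2801, 0.0575]
tool_rot: [0.053, 0.999, -0.002, 0.001]
ft_force: [-6.4, -1.3, 4.1]
grip_width: 0.0004
grip_force: 3.1
t 16.07 p [ 0.3511 -0.2801  0.0575] x [-0.994  0.107 -0.003] y [ 0.107  0.994 -0.004] z [ 0.002 -0.004 -1.   ] F [-6.4 -1.3  4.1] w 0.0004 gf 3.1 q6 -2.39
```

```bash
python3 -m creep '[{"translation":[-7,0,0],"roll":0,"gripper":0},{"translation":[-14,0,0],"roll":0,"gripper":0},{"translation":[-20,0,0],"roll":0,"gripper":0},{"translation":[-25,0,0],"roll":0,"gripper":0},{"translation":[-27,0,0],"roll":0,"gripper":0}]'; python3 -c "
from h import *
state()"
```

```text
time: 16.48
position: [0.3777, -0.2832, 0.0575]
tool_rot: [0.053, 0.999, -0.002, 0.001]
ft_force: [-7.3, -1.5, 4.8]
grip_width: 0.0008
grip_force: 3.6
t 16.48 p [ 0.3777 -0.2832  0.0575] x [-0.994  0.106 -0.003] y [ 0.106  0.994 -0.004] z [ 0.002 -0.004 -1.   ] F [-7.3 -1.5  4.8] w 0.0008 gf 3.6 q6 -2.34
```

Push further in small steps until the force rises.

```bash
python3 -m creep '[{"translation":[-2,0,0],"roll":0,"gripper":0},{"translation":[-4,0,0],"roll":0,"gripper":0},{"translation":[-4,0,0],"roll":0,"gripper":0}]'; python3 -m creep '[{"translation":[-2,0,0],"roll":0,"gripper":0},{"translation":[-3,0,0],"roll":0,"gripper":0},{"translation":[-3,0,0],"roll":0,"gripper":0}]'; python3 -c "
from h import *
state()
for th in ('valve0',):
  im=viewer.camera('top'); cv2.imwrite('pics/t2.png',im); c=cam('top')
  print([(np.round(d['bbox']).tolist(),round(d['p'],2),px2w(c,(d['bbox'][0]+d['bbox'][2]/2,d['bbox'][1]+d['bbox'][3]/2),.04).round(3)) for d in viewer.recognise('top',th)])"
```

```text
time: 16.73
position: [0.3798, -0.2834, 0.0575]
tool_rot: [0.053, 0.999, -0.002, -0.0]
ft_force: [-12.9, -4.0, 5.5]
grip_width: 0.0003
grip_force: 5.9
time: 16.98
position: [0.38, -0.2832, 0.0575]
tool_rot: [0.052, 0.999, -0.001, -0.003]
ft_force: [-22.2, -7.3, 8.8]
grip_width: 0.0005
grip_force: 10.6
t 16.98 p [ 0.38   -0.2832  0.0575] x [-0.995  0.104  0.006] y [ 0.104  0.995 -0.002] z [-0.006 -0.001 -1.   ] F [-22.2  -7.3   8.8] w 0.0005 gf 10.6 q6 -2.33
[([301.0, 179.0, 18.0, 17.0], 0.68, array([ 0.562, -0.003,  0.04 ])), ([277.0, 197.0, 15.0, 14.0], 0.58, array([0.516, 0.069, 0.04 ])), ([279.0, 176.0, 16.0, 22.0], 0.46, array([0.563, 0.063, 0.04 ]))]
```

```bash
python3 -m creep '[{"translation":[20,0,0],"roll":0,"gripper":0},{"translation":[50,0,0],"roll":0,"gripper":0},{"translation":[85,0,0],"roll":0,"gripper":0},{"translation":[85,0,-35],"roll":0,"gripper":0},{"translation":[85,0,-75],"roll":0,"gripper":0}]'; python3 -m creep '[{"translation":[0,0,-40],"roll":0,"gripper":0},{"translation":[-30,0,-70],"roll":0,"gripper":0},{"translation":[-70,0,-70],"roll":0,"gripper":40},{"translation":[-110,0,-70],"roll":0,"gripper":40},{"translation":[-150,0,-70],"roll":0,"gripper":40}]'; python3 -m creep '[{"translation":[-20,0,0],"roll":0,"gripper":40},{"translation":[-20,0,0],"roll":0,"gripper":40},{"translation":[-20,0,0],"roll":0,"gripper":40}]'; python3 -c "
from h import *
c,im=look([('valve0',.035)],'w8')
print(w2px(c,[(.502,-.3,.071)]),shift((.502,-.3,.06)))
cv2.imwrite('pics/w8c.png',cv2.resize(im[100:300,200:440],None,fx=2.5,fy=2.5))"
```

```text
time: 17.5
position: [0.2977, -0.2727, 0.13]
tool_rot: [0.056, 0.998, 0.002, -0.001]
ft_force: [1.7, -2.0, -0.4]
grip_width: 0.0003
grip_force: 0.0
time: 17.92
position: [0.452, -0.2907, 0.2048]
tool_rot: [0.054, 0.999, -0.004, 0.004]
ft_force: [0.2, -1.0, 0.4]
grip_width: 0.0132
grip_force: 0.0
time: 18.17
position: [0.4701, -0.292, 0.2022]
tool_rot: [0.053, 0.999, -0.002, 0.002]
ft_force: [-1.0, -0.0, -0.4]
grip_width: 0.0322
grip_force: 0.0
t 18.17 p [ 0.4701 -0.292   0.2022] x [-0.994  0.106 -0.005] y [ 0.106  0.994 -0.003] z [ 0.004 -0.004 -1.   ] F [-1.  -0.  -0.4] w 0.0322 gf 0.0 q6 -2.22
valve0 [612, 179, 25, 42] 0.71 [0.517 0.033 0.035]
valve0 [602, 254, 18, 17] 0.66 [0.592 0.031 0.035]
valve0 [287, 200, 38, 38] 0.59 [ 0.503 -0.305  0.035]
valve0 [518, 102, 119, 176] 0.4 [ 0.501 -0.023  0.035]
[[310.35058457 232.28639396]] [-35.   -4.6 141.1]
```

View pics/w8c.png

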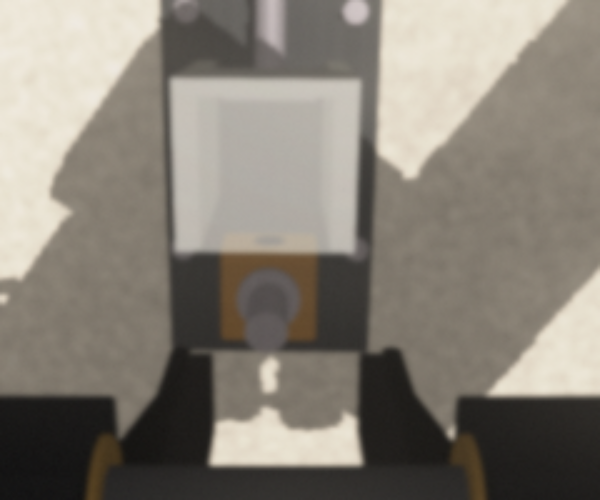

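```bash
python3 -m creep '[{"translation":[-35,-8,30],"roll":0,"gripper":44},{"translation":[-35,-8,60],"roll":0,"gripper":44},{"translation":[-35,-8,90],"roll":0,"gripper":44},{"translation":[-35,-8,90],"roll":0,"gripper":44},{"translation":[-35,-8,90],"roll":0,"gripper":44}]'; python3 -c "
from h import *
state();print(shift((.502,-.303,.06)))"
```

```text
time: 18.68
position: [0.4997, -0.3029, 0.1089]
tool_rot: [0.055, 0.998, 0.001, -0.002]
ft_force: [-1.0, -0.0, -0.1]
grip_width: 0.0442
grip_force: 0.0
t 18.68 p [ 0.4997 -0.3029  0.1089] x [-0.994  0.109  0.004] y [0.109 0.994 0.003] z [-0.004  0.003 -1.   ] F [-1.  -0.  -0.1] w 0.0442 gf 0.0 q6 -2.2
[-2.4  0.  48.9]
```

```bash
python3 -m creep '[{"translation":[-2,0,25],"roll":0,"gripper":44},{"translation":[-2,0,49],"roll":0,"gripper":44},{"translation":[-2,0,49],"roll":0,"gripper":30},{"translation":[-2,0,49],"roll":0,"gripper":0},{"translation":[-2,0,49],"roll":0,"gripper":0}]'; python3 -m creep '[{"translation":[0,0,0],"roll":0,"gripper":0},{"translation":[0,0,0],"roll":0,"gripper":0},{"translation":[0,0,0],"roll":0,"gripper":0},{"translation":[0,0,0],"roll":0,"gripper":0},{"translation":[0,0,-5],"roll":0,"gripper":0}]'; python3 -m creep '[{"translation":[0,0,-40],"roll":0,"gripper":0},{"translation":[0,0,-80],"roll":0,"gripper":0},{"translation":[0,0,-115],"roll":-6.2,"gripper":0},{"translation":[0,0,-115],"roll":-6.2,"gripper":0}]'; python3 -c "
from h import *
state();print(shift((.510,.002,.175)))"
```

```text
time: 19.1
position: [0.5045, -0.3051, 0.063]
tool_rot: [0.054, 0.999, -0.001, 0.001]
ft_force: [-0.1, -0.1, 0.3]
grip_width: 0.0314
grip_force: 0.0
time: 19.52
position: [0.5036, -0.3039, 0.0657]
tool_rot: [0.054, 0.999, 0.0, -0.0]
ft_force: [-0.5, 0.0, -1.1]
grip_width: 0.015
grip_force: 34.9
time: 19.85
position: [0.5073, -0.3071, 0.1879]
tool_rot: [-0.002, 1.0, -0.005, 0.005]
ft_force: [-0.4, -0.2, -0.6]
grip_width: 0.0151
grip_force: 34.9
t 19.85 p [ 0.5073 -0.3071  0.1879] x [-1.    -0.004 -0.011] y [-0.003  1.    -0.01 ] z [ 0.011 -0.01  -1.   ] F [-0.4 -0.2 -0.6] w 0.0151 gf 34.9 q6 -2.31
[ -3.7 309.2   9.9]
```

```bash
python3 -m creep '[{"translation":[-3,200,0],"roll":0,"gripper":0},{"translation":[-3,200,0],"roll":0,"gripper":0},{"translation":[-3,200,0],"roll":0,"gripper":0},{"translation":[-3,200,0],"roll":0,"gripper":0},{"translation":[-3,200,0],"roll":0,"gripper":0}]'; python3 -m creep '[{"translation":[-3,105,0],"roll":0,"gripper":0},{"translation":[-3,105,0],"roll":0,"gripper":0},{"translation":[-3,105,0],"roll":0,"gripper":0},{"translation":[-3,105,0],"roll":0,"gripper":0},{"translation":[-3,105,0],"roll":0,"gripper":0}]';python3 -c "
from h import *
state();print(shift((.510,.001,.066)))"
```

```text
time: 20.27
position: [0.5054, -0.1011, 0.1802]
tool_rot: [0.0, 1.0, 0.001, -0.001]
ft_force: [-1.1, 0.6, -1.7]
grip_width: 0.0151
grip_force: 34.9
time: 20.68
position: [0.5093, 0.0022, 0.1803]
tool_rot: [-0.001, 1.0, -0.0, -0.0]
ft_force: [-0.7, 0.1, -1.2]
grip_width: 0.0151
grip_force: 34.9
t 20.68 p [0.5093 0.0022 0.1803] x [-1.    -0.003  0.001] y [-0.003  1.    -0.   ] z [-0.001 -0.    -1.   ] F [-0.7  0.1 -1.2] w 0.0151 gf 34.9 q6 -1.79
[ -0.8  -1.2 114.3]
```

```bash
python3 -m creep '[{"translation":[-1,0,35],"roll":0,"gripper":0},{"translation":[-1,0,70],"roll":0,"gripper":0},{"translation":[-1,0,100],"roll":0,"gripper":0},{"translation":[-1,0,113],"roll":0,"gripper":0},{"translation":[-1,0,113],"roll":0,"gripper":0}]'; python3 -m creep '[{"translation":[0,0,0],"roll":0,"gripper":24},{"translation":[0,0,0],"roll":0,"gripper":24},{"translation":[0,0,0],"roll":0,"gripper":24},{"translation":[0,0,-40],"roll":0,"gripper":24},{"translation":[0,0,-80],"roll":0,"gripper":24}]'; python3 -m creep '[{"translation":[-40,60,-60],"roll":0,"gripper":24},{"translation":[-40,60,-60],"roll":0,"gripper":24},{"translation":[-40,60,-60],"roll":0,"gripper":50},{"translation":[-40,60,-60],"roll":0,"gripper":50}]';python3 -c "
from h import *
c,im=look([('valve0',.04),('lid',.02)],'w9')
t=viewer.camera('top');ct=cam('top')
for th in('valve0','lid'):print([(np.round(d['bbox']).tolist(),round(d['p'],2),px2w(ct,(d['bbox'][0]+d['bbox'][2]/2,d['bbox'][1]+d['bbox'][3]/2),.02).round(3)) for d in viewer.recognise('top',th)])
"
```

```text
time: 21.1
position: [0.5096, -0.0002, 0.0649]
tool_rot: [0.001, 1.0, 0.001, -0.002]
ft_force: [-0.9, -0.5, -1.4]
grip_width: 0.0151
grip_force: 34.9
time: 21.52
position: [0.5091, 0.0008, 0.1462]
tool_rot: [0.0, 1.0, 0.001, -0.004]
ft_force: [-0.6, -0.9, 0.7]
grip_width: 0.0239
grip_force: 0.0
time: 21.85
position: [0.554, 0.0621, 0.2112]
tool_rot: [-0.001, 1.0, -0.0, 0.005]
ft_force: [1.4, -0.3, -0.9]
grip_width: 0.0312
grip_force: 0.0
t 21.85 p [0.554  0.0621 0.2112] x [-1.    -0.003 -0.009] y [-0.003  1.    -0.001] z [ 0.009 -0.001 -1.   ] F [ 1.4 -0.3 -0.9] w 0.0312 gf 0.0 q6 -1.66
valve0 [231, 175, 45, 48] 0.97 [ 0.568 -0.     0.04 ]
valve0 [298, 128, 40, 44] 0.96 [0.518 0.065 0.04 ]
valve0 [228, 120, 47, 42] 0.72 [0.509 0.001 0.04 ]
valve0 [292, 175, 48, 54] 0.64 [0.571 0.063 0.04 ]
valve0 [399, 117, 56, 52] 0.62 [0.511 0.171 0.04 ]
lid [487, 20, 148, 146] 0.91 [0.461 0.311 0.02 ]
[([300.0, 189.0, 18.0, 8.0], 0.5, array([0.553, 0.001, 0.02 ])), ([404.0, 240.0, 21.0, 34.0], 0.5, array([ 0.371, -0.292,  0.02 ])), ([301.0, 198.0, 15.0, 19.0], 0.48, array([0.509, 0.003, 0.02 ]))]
[([176.0, 198.0, 32.0, 39.0], 0.95, array([0.481, 0.33 , 0.02 ]))]
```

View pics/w9.png

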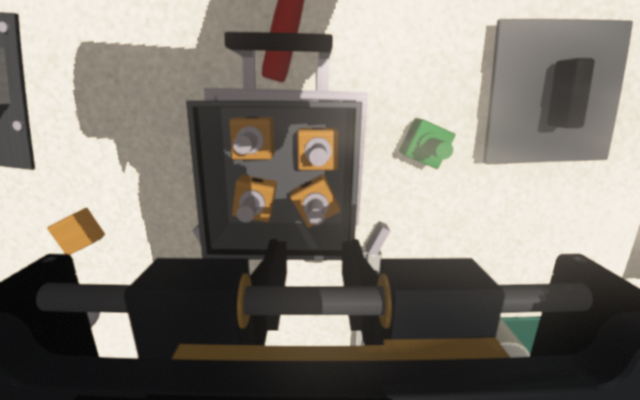

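```bash
python3 -c "
from h import *
c=cam('wrist')
P=np.array([px2w(c,p,.018)[:2] for p in[(497,20),(632,21),(609,159),(486,163)]]);print(P.round(3),P.mean(0))
for a,b in((0,1),(1,2),(3,2),(0,3)):
  d=P[b]-P[a];print(np.linalg.norm(d),np.degrees(np.arctan2(d[1],d[0])))
im=cv2.imread('pics/w9.png');cv2.imwrite('pics/w9c.png',cv2.resize(im[0:190,460:640],None,fx=3.1,fy=3.1,interpolation=cv2.INTER_CUBIC))"
```

```text
[[0.39  0.232]
 [0.384 0.372]
 [0.521 0.379]
 [0.526 0.24 ]] [0.45519832 0.30594361]
0.13994723343738008 92.44966817290434
0.1375282673303425 2.730551524542254
0.1387988546180176 92.23213102621622
0.13701176915033894 3.212280833515965
```

View pics/w9c.png

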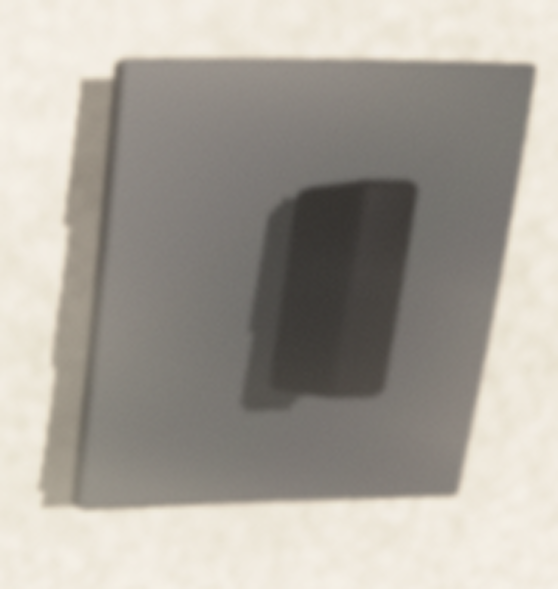

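```bash
python3 -m creep '[{"translation":[70,190,0],"roll":-2.6,"gripper":60},{"translation":[70,190,0],"roll":-2.6,"gripper":60},{"translation":[70,190,0],"roll":-2.6,"gripper":60},{"translation":[70,190,0],"roll":-2.6,"gripper":60},{"translation":[70,190,0],"roll":-2.6,"gripper":60}]';python3 -m creep '[{"translation":[25,55,40],"roll":0,"gripper":60},{"translation":[25,55,80],"roll":0,"gripper":60},{"translation":[25,55,80],"roll":0,"gripper":60},{"translation":[25,55,80],"roll":0,"gripper":60}]';python3 -c "
from h import *
c,im=look([('lid',.02)],'w10')
print(shift((.457,.307,.041)))
y=np.deg2rad(2.6);A=np.array([[np.cos(y),-np.sin(y)],[np.sin(y),np.cos(y)]])
L=[np.r_[np.array([.457,.307])+A@np.array(p),z] for p,z in[((-.032,-.01),.048),((-.032,.01),.048),((.032,.01),.048),((.032,-.01),.048),((-.071,-.071),.018),((-.071,.071),.018),((.071,-.071),.018),((.071,.071),.018)]]
q=w2px(c,L);print(q.round())
for p in q: cv2.circle(im,tuple(int(v) for v in p.round()),2,(0,0,255),-1)
cv2.imwrite('pics/w10b.png',im)"
```

```text
time: 22.57
position: [0.479, 0.2518, 0.2064]
tool_rot: [-0.022, 1.0, -0.0, -0.002]
ft_force: [0.6, -0.4, 0.2]
grip_width: 0.0596
grip_force: 0.0
time: 22.9
position: [0.4486, 0.3042, 0.1227]
tool_rot: [-0.024, 1.0, -0.002, -0.006]
ft_force: [-0.7, -0.3, 0.9]
grip_width: 0.0599
grip_force: 0.0
t 22.9 p [0.4486 0.3042 0.1227] x [-0.999 -0.047  0.011] y [-0.047  0.999 -0.004] z [-0.011 -0.004 -1.   ] F [-0.7 -0.3  0.9] w 0.0599 gf 0.0 q6 -1.23
lid [233, 136, 183, 150] 0.74 [0.448 0.312 0.02 ]
[-4.5  3.  85.5]
[[305. 191.]
 [333. 191.]
 [332. 273.]
 [305. 273.]
 [225. 132.]
 [412. 132.]
 [238. 295.]
 [398. 295.]]
```

View pics/w10b.png

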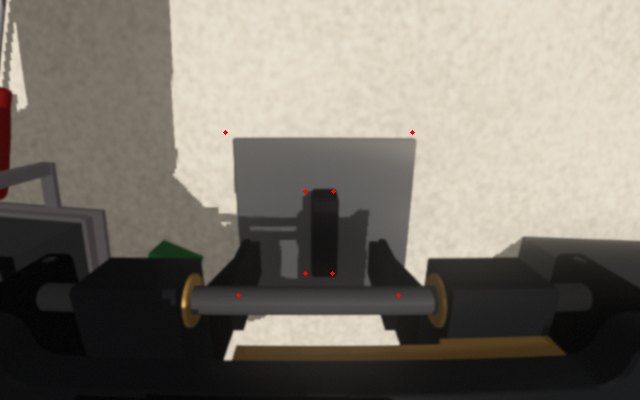

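```bash
python3 -m creep '[{"translation":[-8,6,30],"roll":0,"gripper":60},{"translation":[-8,6,60],"roll":0,"gripper":60},{"translation":[-8,6,72],"roll":0,"gripper":60},{"translation":[-8,6,72],"roll":0,"gripper":60},{"translation":[-8,6,72],"roll":0,"gripper":60}]' 45;python3 -c "
from h import *
state();print(shift((.459,.3105,.041)))"
```

```text
time: 23.42
position: [0.4618, 0.3103, 0.0562]
tool_rot: [-0.022, 1.0, -0.0, 0.0]
ft_force: [-1.2, 0.3, 0.3]
grip_width: 0.0604
grip_force: 0.0
t 23.42 p [0.4618 0.3103 0.0562] x [-0.999 -0.044 -0.   ] y [-0.044  0.999 -0.   ] z [ 0. -0. -1.] F [-1.2  0.3  0.3] w 0.0604 gf 0.0 q6 -1.22
[ 2.8  0.3 15.2]
```

```bash
python3 -m creep '[{"translation":[3,0,14],"roll":0,"gripper":40},{"translation":[3,0,14],"roll":0,"gripper":20},{"translation":[3,0,14],"roll":0,"gripper":0},{"translation":[3,0,14],"roll":0,"gripper":0},{"translation":[3,0,14],"roll":0,"gripper":0}]' 45; python3 -m creep '[{"translation":[0,0,0],"roll":0,"gripper":0},{"translation":[0,0,0],"roll":0,"gripper":0},{"translation":[0,0,0],"roll":0,"gripper":0}]'; python3 -c "
from h import *
state()"
```

```text
time: 23.83
position: [0.459, 0.3112, 0.0429]
tool_rot: [-0.023, 1.0, 0.0, 0.001]
ft_force: [-0.8, -0.4, 1.0]
grip_width: 0.0345
grip_force: 0.0
time: 24.08
position: [0.4585, 0.3112, 0.0422]
tool_rot: [-0.023, 1.0, 0.0, 0.001]
ft_force: [-0.6, 0.6, 3.0]
grip_width: 0.0194
grip_force: 45.0
t 24.08 p [0.4585 0.3112 0.0422] x [-0.999 -0.045 -0.001] y [-0.045  0.999  0.001] z [ 0.001  0.001 -1.   ] F [-0.6  0.6  3. ] w 0.0194 gf 45.0 q6 -1.22
```

```bash
python3 -m creep '[{"translation":[0,0,-40],"roll":0,"gripper":0},{"translation":[0,0,-80],"roll":0,"gripper":0},{"translation":[0,0,-120],"roll":0,"gripper":0},{"translation":[0,0,-155],"roll":2.6,"gripper":0},{"translation":[0,0,-155],"roll":2.6,"gripper":0}]'; python3 -m creep '[{"translation":[0,0,0],"roll":0,"gripper":0},{"translation":[0,0,0],"roll":0,"gripper":0},{"translation":[0,0,0],"roll":0,"gripper":0}]'
python3 - <<'E'
from h import *
state(); c=cam("wrist"); im=viewer.camera("wrist"); cv2.imwrite("pics/w11.png",im)
print(viewer.recognise("wrist","lid"))
o=telemetry.get_obs(); zt=o["position"][2]-.0422+.018
p=np.array(o["position"])
q=w2px(c,[(p[0]+a,p[1]+b,zt) for a,b in((-.071,-.071),(-.071,.071),(-.071,0),(0,.071),(0,-.071))]); print(q.round(1))
g=cv2.cvtColor(cv2.GaussianBlur(im,(3,3),0),cv2.COLOR_BGR2GRAY).astype(int)
u=int(q[2,0])
for uu in (u-70,u-40,u+40,u+70): 
    v=g[:240,uu]; d=np.abs(v[3:]-v[:-3]); print(uu,[(int(i)+1,int(v[i+3]-v[i])) for i in np.argsort(-d)[:8]])
E
```

```text
time: 24.5
position: [0.462, 0.3128, 0.2034]
tool_rot: [0.001, 1.0, 0.003, 0.006]
ft_force: [1.1, 0.8, -2.4]
grip_width: 0.0195
grip_force: 45.0
time: 24.75
position: [0.4566, 0.3103, 0.1946]
tool_rot: [-0.0, 1.0, -0.001, -0.002]
ft_force: [-0.0, 0.1, -1.7]
grip_width: 0.0197
grip_force: 45.0
t 24.75 p [0.4566 0.3103 0.1946] x [-1.    -0.     0.004] y [-0.     1.    -0.002] z [-0.004 -0.002 -1.   ] F [-0.   0.1 -1.7] w 0.0197 gf 45.0 q6 -1.18
[{'bbox': [176.8, 131.6, 274.0, 213.1], 'p': 0.62}]
[[177.  127.6]
 [453.8 127.1]
 [315.2 126.6]
 [438.6 253.2]
 [192.3 253.4]]
245 [(130, -93), (131, -80), (129, -72), (132, -42), (223, -41), (224, -37), (128, -36), (222, -30)]
275 [(130, -93), (131, -76), (129, -73), (235, -42), (132, -38), (236, -37), (128, -36), (234, -30)]
355 [(130, -79), (129, -65), (131, -63), (234, -36), (128, -34), (235, -33), (132, -29), (233, -27)]
385 [(130, -82), (129, -67), (131, -66), (232, -41), (233, -36), (128, -35), (231, -31), (132, -29)]
```

Run:
```python
from h import *
i=viewer.camera_info("wrist");K=np.array(i["intrinsics"]);k1=i["k1"]
def mk(p,x,y,z):
    T=np.eye(4);U,_,V=np.linalg.svd(np.array([x,y,z]).T);T[:3,:3]=U@V;T[:3,3]=p
    C=np.linalg.inv(T@np.array(i["hand_eye"]));return K,k1,C[:3,:3],C[:3,3]
c3=mk([.5672,.058,.1798],[-1,.005,0],[.005,1,-.003],[0,-.003,-1])
c9=mk([.554,.0621,.2112],[-1,-.003,-.009],[-.003,1,-.001],[.009,-.001,-1])
for n,c,(x0,x1),(y0,y1) in(("w3",c3,(.537,.031),(0,0)),("w9",c9,(.54,.032),(0,0))):
    im=cv2.imread(f"pics/{n}.png");g=cv2.cvtColor(cv2.GaussianBlur(im,(3,3),0),cv2.COLOR_BGR2GRAY).astype(int)
    a=w2px(c,[(.540-.069,.032-.069,.096),(.540-.069,.032+.069,.096),(.54,.032-.069,.096),(.54,.032+.069,.096),(.54-.065,.032,.096)]);print(n,a.round(1))
    for u in(a[0,0]*.7+a[1,0]*.3,a[0,0]*.3+a[1,0]*.7):
        u=int(u);v=int(a[0,1]);print("col",u,v-12,g[v-12:v+20,u].tolist())
    v=int(a[2,1])
    for k in(2,3):
        u=int(a[k,0]);print("row",v,u-14,g[v,u-14:u+15].tolist())
```

```text
w3 [[172.9  83.1]
 [379.2  80.5]
 [184.9 182.9]
 [374.5 181.6]
 [275.4  87.5]]
col 234 71 [139, 138, 135, 128, 118, 109, 104, 103, 99, 87, 67, 48, 38, 35, 34, 34, 34, 35, 39, 45, 51, 56, 58, 60, 60, 60, 59, 59, 59, 59, 58, 58]
col 317 71 [194, 197, 198, 197, 196, 194, 192, 194, 199, 196, 175, 134, 91, 64, 55, 53, 54, 54, 54, 56, 60, 65, 69, 72, 73, 73, 73, 72, 72, 72, 71, 71]
row 182 170 [142, 142, 141, 140, 139, 138, 137, 136, 136, 135, 129, 114, 86, 55, 36, 29, 27, 26, 25, 24, 24, 24, 24, 27, 32, 38, 43, 44, 44]
row 182 360 [60, 60, 59, 56, 53, 52, 53, 55, 57, 58, 65, 90, 139, 192, 225, 237, 239, 239, 238, 237, 237, 237, 237, 238, 239, 239, 238, 238, 238]
w9 [[186.6 100.8]
 [366.  100.3]
 [195.9 187.2]
 [362.1 187.3]
 [276.  105.5]]
col 240 88 [115, 105, 100, 99, 99, 99, 99, 99, 99, 99, 97, 89, 75, 64, 59, 59, 58, 56, 54, 54, 56, 58, 59, 60, 60, 60, 60, 61, 63, 67, 72, 77]
col 312 88 [230, 224, 213, 203, 199, 200, 202, 203, 201, 191, 173, 152, 136, 127, 121, 120, 121, 117, 106, 91, 80, 75, 74, 74, 74, 74, 74, 74, 74, 74, 74, 74]
row 187 181 [138, 137, 136, 135, 133, 131, 131, 131, 132, 132, 133, 131, 121, 101, 77, 62, 57, 53, 46, 37, 30, 26, 27, 32, 38, 43, 44, 45, 45]
row 187 348 [62, 60, 60, 68, 85, 101, 111, 115, 119, 133, 156, 177, 192, 208, 222, 230, 234, 236, 237, 236, 233, 231, 230, 230, 232, 233, 234, 234, 233]
```

```bash
python3 -m creep '[{"translation":[-40,-185,0],"roll":0,"gripper":0},{"translation":[-40,-185,0],"roll":0,"gripper":0},{"translation":[-40,-185,0],"roll":0,"gripper":0},{"translation":[-40,-185,0],"roll":0,"gripper":0},{"translation":[-40,-185,0],"roll":0,"gripper":0}]'; python3 -m creep '[{"translation":[-40,-94,0],"roll":0,"gripper":0},{"translation":[-40,-94,0],"roll":0,"gripper":0},{"translation":[-40,-94,0],"roll":0,"gripper":0},{"translation":[-40,-94,0],"roll":0,"gripper":0},{"translation":[-40,-94,0],"roll":0,"gripper":0}]'; python3 -m creep '[{"translation":[0,0,20],"roll":0,"gripper":0},{"translation":[0,0,20],"roll":0,"gripper":0},{"translation":[0,0,20],"roll":0,"gripper":0}]'; python3 -c "
from h import *
state();print(shift((.538,.0305,.126)))"
```

```text
time: 25.27
position: [0.4983, 0.1223, 0.1952]
tool_rot: [0.001, 1.0, -0.001, -0.001]
ft_force: [0.2, 0.5, -1.2]
grip_width: 0.0197
grip_force: 45.0
time: 25.68
position: [0.5377, 0.0309, 0.1952]
tool_rot: [0.002, 1.0, 0.0, -0.001]
ft_force: [-0.0, 0.5, -2.1]
grip_width: 0.0196
grip_force: 45.0
time: 25.93
position: [0.5359, 0.0334, 0.1752]
tool_rot: [-0.001, 1.0, 0.001, -0.003]
ft_force: [0.4, 0.2, -1.8]
grip_width: 0.0193
grip_force: 45.0
t 25.93 p [0.5359 0.0334 0.1752] x [-1.    -0.001  0.005] y [-0.001  1.     0.001] z [-0.005  0.001 -1.   ] F [ 0.4  0.2 -1.8] w 0.0193 gf 45.0 q6 -1.72
[-2.3 -3.  49.2]
```

```bash
python3 -m creep '[{"translation":[-1,-2,10],"roll":0,"gripper":0},{"translation":[-1,-2,20],"roll":0,"gripper":0},{"translation":[-1,-2,30],"roll":0,"gripper":0},{"translation":[-1,-2,30],"roll":0,"gripper":0},{"translation":[-1,-2,30],"roll":0,"gripper":0}]'; python3 -c "
from h import *
state();print(shift((.538,.0305,.126)))"
```

```text
time: 26.35
position: [0.5384, 0.0301, 0.1456]
tool_rot: [0.0, 1.0, 0.0, -0.001]
ft_force: [-0.7, 0.3, -0.7]
grip_width: 0.0196
grip_force: 45.0
t 26.35 p [0.5384 0.0301 0.1456] x [-1.     0.     0.002] y [0. 1. 0.] z [-0.002  0.    -1.   ] F [-0.7  0.3 -0.7] w 0.0196 gf 45.0 q6 -1.72
[ 0.3  0.4 19.6]
```

```bash
python3 -m creep '[{"translation":[0,0,6],"roll":0,"gripper":0},{"translation":[0,0,11],"roll":0,"gripper":0},{"translation":[0,0,15],"roll":0,"gripper":0},{"translation":[0,0,15],"roll":0,"gripper":0},{"translation":[0,0,15],"roll":0,"gripper":0}]'; python3 -c "
from h import *
state()"; python3 -m creep '[{"translation":[0,0,3],"roll":0,"gripper":0},{"translation":[0,0,5],"roll":0,"gripper":0},{"translation":[0,0,5],"roll":0,"gripper":0}]'
```

```text
time: 26.77
position: [0.5389, 0.0299, 0.1313]
tool_rot: [0.0, 1.0, 0.0, -0.0]
ft_force: [-0.1, -0.8, -1.5]
grip_width: 0.0196
grip_force: 45.0
t 26.77 p [0.5389 0.0299 0.1313] x [-1.     0.     0.001] y [0. 1. 0.] z [-0.001  0.    -1.   ] F [-0.1 -0.8 -1.5] w 0.0196 gf 45.0 q6 -1.72
time: 27.02
position: [0.5389, 0.0299, 0.1263]
tool_rot: [0.0, 1.0, 0.0, -0.0]
ft_force: [-0.1, 0.6, -1.2]
grip_width: 0.0196
grip_force: 45.0
```

```bash
python3 -m creep '[{"translation":[0,0,2],"roll":0,"gripper":0},{"translation":[0,0,4],"roll":0,"gripper":0},{"translation":[0,0,6],"roll":0,"gripper":0},{"translation":[0,0,6],"roll":0,"gripper":0}]'; python3 -m creep '[{"translation":[0,0,1],"roll":0,"gripper":0},{"translation":[0,0,2],"roll":0,"gripper":0},{"translation":[0,0,2],"roll":0,"gripper":0}]'
```

```text
time: 27.35
position: [0.5391, 0.0299, 0.1203]
tool_rot: [0.0, 1.0, 0.0, -0.0]
ft_force: [-0.3, 0.4, -1.8]
grip_width: 0.02
grip_force: 45.0
time: 27.6
position: [0.5391, 0.0299, 0.1201]
tool_rot: [0.0, 1.0, -0.0, 0.0]
ft_force: [-3.3, 0.8, 9.0]
grip_width: 0.0196
grip_force: 45.0
```

```bash
for i in 1; do python3 -m creep '[{"translation":[0,0,1],"roll":0,"gripper":0},{"translation":[0,0,2],"roll":0,"gripper":0},{"translation":[0,0,2],"roll":0,"gripper":0}]'; python3 -m creep '[{"translation":[0,0,1],"roll":0,"gripper":0},{"translation":[0,0,2],"roll":0,"gripper":0},{"translation":[0,0,2],"roll":0,"gripper":0}]'; done
```

```text
time: 27.85
position: [0.5392, 0.0299, 0.1201]
tool_rot: [-0.0, 1.0, -0.0, 0.001]
ft_force: [-6.9, 1.1, 23.5]
grip_width: 0.0199
grip_force: 45.0
time: 28.1
position: [0.5392, 0.0299, 0.12]
tool_rot: [-0.0, 1.0, -0.0, 0.001]
ft_force: [-9.6, 0.2, 36.6]
grip_width: 0.0198
grip_force: 45.0
```

```bash
python3 -m creep '[{"translation":[0,0,-4],"roll":0,"gripper":0},{"translation":[0,0,-6],"roll":0,"gripper":40},{"translation":[0,0,-6],"roll":0,"gripper":40},{"translation":[0,0,-6],"roll":0,"gripper":40},{"translation":[0,0,-6],"roll":0,"gripper":40}]'; python3 -m creep '[{"translation":[0,0,-40],"roll":0,"gripper":40},{"translation":[30,0,-80],"roll":0,"gripper":40},{"translation":[60,0,-110],"roll":0,"gripper":40},{"translation":[80,0,-110],"roll":0,"gripper":40},{"translation":[80,0,-110],"roll":0,"gripper":40}]'; python3 -m creep '[{"translation":[0,0,0],"roll":0,"gripper":40},{"translation":[0,0,0],"roll":0,"gripper":40}]'
python3 - <<'E'
from h import *
c,im=look([("lid",.096),("tray_handle",.077)],"w12")
L=[(.541+a,.030+b,.096) for a,b in((-.071,-.071),(-.071,.071),(.071,.071),(.071,-.071))]
H=[(.425+a,.031+b,.077) for a,b in((-.006,-.043),(-.006,.043),(.006,.043),(.006,-.043))]
q=w2px(c,L+H);print(q.round(1))
for p in q: cv2.circle(im,tuple(int(v) for v in p.round()),1,(0,0,255),-1)
cv2.imwrite("pics/w12b.png",cv2.resize(im[20:340,120:520],None,fx=1.8,fy=1.8))
E
```

```text
time: 28.52
position: [0.5389, 0.0299, 0.1199]
tool_rot: [0.0, 1.0, 0.0, -0.001]
ft_force: [-0.0, 0.0, 0.4]
grip_width: 0.0363
grip_force: 0.0
time: 28.93
position: [0.4542, 0.0307, 0.2316]
tool_rot: [-0.0, 1.0, 0.0, -0.002]
ft_force: [-0.9, -0.2, -0.5]
grip_width: 0.0398
grip_force: 0.0
time: 29.1
position: [0.4597, 0.0298, 0.2302]
tool_rot: [0.0, 1.0, -0.0, 0.0]
ft_force: [0.0, -0.5, -0.2]
grip_width: 0.0396
grip_force: 0.0
t 29.1 p [0.4597 0.0298 0.2302] x [-1.  0. -0.] y [ 0.  1. -0.] z [ 0. -0. -1.] F [ 0.  -0.5 -0.2] w 0.0396 gf 0.0 q6 -1.75
lid [238, 207, 154, 133] 0.89 [0.536 0.029 0.096]
lid [3, 59, 50, 83] 0.3 [ 0.371 -0.217  0.096]
tray_handle [244, 140, 144, 63] 0.83 [0.44  0.032 0.077]
[[236.9 209. ]
 [393.2 208.7]
 [382.8 336.9]
 [247.6 337.1]
 [269.1 149.6]
 [362.9 149.4]
 [362.4 162.4]
 [269.6 162.6]]
```

View pics/w12b.png

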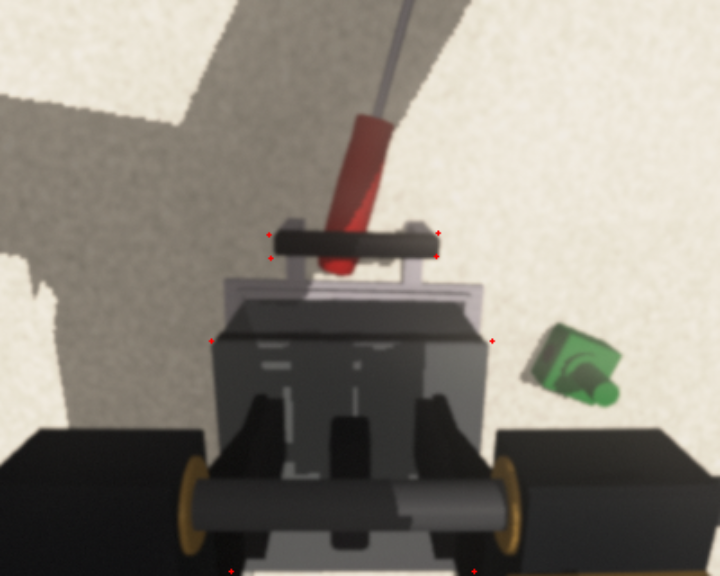

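```bash
python3 -m creep '[{"translation":[40,2,0],"roll":0,"gripper":44},{"translation":[73,2,0],"roll":0,"gripper":44},{"translation":[73,2,0],"roll":0,"gripper":44},{"translation":[73,2,40],"roll":0,"gripper":44},{"translation":[73,2,80],"roll":0,"gripper":44}]'; python3 -m creep '[{"translation":[0,0,0],"roll":0,"gripper":44},{"translation":[0,0,40],"roll":0,"gripper":44},{"translation":[0,0,80],"roll":0,"gripper":44},{"translation":[0,0,80],"roll":0,"gripper":44},{"translation":[0,0,80],"roll":0,"gripper":44}]'; python3 -m creep '[{"translation":[-8,0,0],"roll":0,"gripper":44},{"translation":[-16,0,0],"roll":0,"gripper":44},{"translation":[-22,0,0],"roll":0,"gripper":44},{"translation":[-28,0,0],"roll":0,"gripper":44},{"translation":[-34,0,0],"roll":0,"gripper":44}]'; python3 -c "
from h import *
state()"
```

```text
time: 29.67
position: [0.3891, 0.0314, 0.1511]
tool_rot: [0.0, 1.0, -0.001, 0.004]
ft_force: [0.8, -1.5, -1.2]
grip_width: 0.0437
grip_force: 0.0
time: 30.08
position: [0.3851, 0.0321, 0.0692]
tool_rot: [0.0, 1.0, 0.001, -0.004]
ft_force: [-0.8, 0.7, 0.6]
grip_width: 0.044
grip_force: 0.0
time: 30.5
position: [0.4117, 0.0332, 0.0736]
tool_rot: [0.0, 1.0, 0.001, -0.008]
ft_force: [-18.9, -4.0, 14.6]
grip_width: 0.0441
grip_force: 9.3
t 30.5 p [0.4117 0.0332 0.0736] x [-1.     0.001  0.016] y [0.001 1.    0.002] z [-0.016  0.002 -1.   ] F [-18.9  -4.   14.6] w 0.0441 gf 9.3 q6 -1.76
```

```bash
python3 -m creep '[{"translation":[-4,0,-1],"roll":0,"gripper":44},{"translation":[-8,0,-1],"roll":0,"gripper":44},{"translation":[-12,0,-1],"roll":0,"gripper":44},{"translation":[-16,0,-1],"roll":0,"gripper":44}]'; python3 -c "
from h import *
state()"
```

```text
time: 30.83
position: [0.4335, 0.0325, 0.0742]
tool_rot: [-0.0, 1.0, 0.0, -0.002]
ft_force: [-6.2, 0.0, -4.1]
grip_width: 0.0441
grip_force: 3.2
t 30.83 p [0.4335 0.0325 0.0742] x [-1.    -0.     0.004] y [-0.     1.     0.001] z [-0.004  0.001 -1.   ] F [-6.2  0.  -4.1] w 0.0441 gf 3.2 q6 -1.75
```

```bash
python3 -m creep '[{"translation":[-8,0,1],"roll":0,"gripper":44},{"translation":[-16,0,1],"roll":0,"gripper":44},{"translation":[-24,0,1],"roll":0,"gripper":44},{"translation":[-32,0,1],"roll":0,"gripper":44},{"translation":[-40,0,1],"roll":0,"gripper":44}]'; python3 -c "
from h import *
state()
im=viewer.camera('top');c=cam('top')
for th,z in(('tray_handle',.077),('lid',.096),('tray',.05)):print(th,[(np.round(d['bbox']).tolist(),round(d['p'],2),px2w(c,(d['bbox'][0]+d['bbox'][2]/2,d['bbox'][1]+d['bbox'][3]/2),z).round(3)) for d in viewer.recognise('top',th)])"
```

```text
time: 31.25
position: [0.4718, 0.0329, 0.0733]
tool_rot: [-0.001, 1.0, 0.0, -0.004]
ft_force: [-6.8, -0.0, -2.6]
grip_width: 0.0443
grip_force: 3.2
t 31.25 p [0.4718 0.0329 0.0733] x [-1.    -0.001  0.007] y [-0.001  1.     0.001] z [-0.007  0.001 -1.   ] F [-6.8 -0.  -2.6] w 0.0443 gf 3.2 q6 -1.74
tray_handle [([320.0, 164.0, 8.0, 35.0], 0.58, array([ 0.572, -0.04 ,  0.077]))]
lid [([272.0, 140.0, 53.0, 51.0], 0.76, array([0.613, 0.028, 0.096]))]
tray [([324.0, 154.0, 3.0, 45.0], 0.59, array([ 0.594, -0.044,  0.05 ]))]
```

```bash
python3 -m creep '[{"translation":[-8,0,0],"roll":0,"gripper":44},{"translation":[-16,0,0],"roll":0,"gripper":44},{"translation":[-24,0,0],"roll":0,"gripper":44},{"translation":[-32,0,0],"roll":0,"gripper":44},{"translation":[-40,0,0],"roll":0,"gripper":44}]'; python3 -c "
from h import *
state()"; python3 -m creep '[{"translation":[-8,0,0],"roll":0,"gripper":44},{"translation":[-16,0,0],"roll":0,"gripper":44},{"translation":[-24,0,0],"roll":0,"gripper":44},{"translation":[-32,0,0],"roll":0,"gripper":44},{"translation":[-40,0,0],"roll":0,"gripper":44}]'; python3 -c "
from h import *
state()"
```

```text
time: 31.87
position: [0.5066, 0.0333, 0.0716]
tool_rot: [-0.0, 1.0, 0.001, -0.01]
ft_force: [-17.4, -0.4, 13.9]
grip_width: 0.0441
grip_force: 8.7
t 31.87 p [0.5066 0.0333 0.0716] x [-1.    -0.001  0.02 ] y [-0.001  1.     0.002] z [-0.02   0.002 -1.   ] F [-17.4  -0.4  13.9] w 0.0441 gf 8.7 q6 -1.72
time: 32.28
position: [0.548, 0.033, 0.0716]
tool_rot: [-0.0, 1.0, 0.001, -0.009]
ft_force: [-15.5, 1.1, 11.1]
grip_width: 0.044
grip_force: 7.9
t 32.28 p [0.548  0.033  0.0716] x [-1.    -0.001  0.017] y [-0.001  1.     0.002] z [-0.017  0.002 -1.   ] F [-15.5   1.1  11.1] w 0.044 gf 7.9 q6 -1.71
```

```bash
python3 -m creep '[{"translation":[-7,0,-2],"roll":0,"gripper":44},{"translation":[-14,0,-2],"roll":0,"gripper":44},{"translation":[-20,0,-2],"roll":0,"gripper":44},{"translation":[-24,0,-2],"roll":0,"gripper":44},{"translation":[-28,0,-2],"roll":0,"gripper":44}]'; python3 -m creep '[{"translation":[-2,0,0],"roll":0,"gripper":44},{"translation":[-4,0,0],"roll":0,"gripper":44},{"translation":[-6,0,0],"roll":0,"gripper":44}]'; python3 -c "
from h import *
state()"
```

```text
time: 32.7
position: [0.5808, 0.0325, 0.0726]
tool_rot: [0.0, 1.0, 0.0, -0.004]
ft_force: [-7.5, 0.5, -3.8]
grip_width: 0.0442
grip_force: 3.5
time: 32.95
position: [0.5836, 0.0325, 0.0721]
tool_rot: [-0.0, 1.0, 0.0, -0.007]
ft_force: [-13.4, -1.3, 0.2]
grip_width: 0.0436
grip_force: 6.9
t 32.95 p [0.5836 0.0325 0.0721] x [-1.    -0.     0.014] y [-0.     1.     0.001] z [-0.014  0.001 -1.   ] F [-13.4  -1.3   0.2] w 0.0436 gf 6.9 q6 -1.71
```

```bash
python3 -m creep '[{"translation":[-2,0,0],"roll":0,"gripper":44},{"translation":[-4,0,0],"roll":0,"gripper":44},{"translation":[-4,0,0],"roll":0,"gripper":44}]'; python3 -m creep '[{"translation":[-2,0,0],"roll":0,"gripper":44},{"translation":[-3,0,0],"roll":0,"gripper":44},{"translation":[-3,0,0],"roll":0,"gripper":44}]'; python3 -c "
from h import *
state()"
```

```text
time: 33.2
position: [0.5835, 0.0325, 0.0718]
tool_rot: [-0.0, 1.0, 0.001, -0.012]
ft_force: [-17.5, -2.9, 4.0]
grip_width: 0.044
grip_force: 8.8
time: 33.45
position: [0.5836, 0.0325, 0.0718]
tool_rot: [-0.001, 1.0, 0.001, -0.015]
ft_force: [-22.8, -3.8, 8.4]
grip_width: 0.0442
grip_force: 11.3
t 33.45 p [0.5836 0.0325 0.0718] x [-1.    -0.001  0.03 ] y [-0.001  1.     0.001] z [-0.03   0.001 -1.   ] F [-22.8  -3.8   8.4] w 0.0442 gf 11.3 q6 -1.7
```

```bash
python3 -m creep '[{"translation":[15,0,0],"roll":0,"gripper":44},{"translation":[40,0,0],"roll":0,"gripper":44},{"translation":[75,0,0],"roll":0,"gripper":44},{"translation":[110,0,0],"roll":0,"gripper":44},{"translation":[110,0,-40],"roll":0,"gripper":44}]'; python3 -m creep '[{"translation":[0,0,-100],"roll":0,"gripper":44},{"translation":[0,0,-100],"roll":0,"gripper":44},{"translation":[0,0,-100],"roll":0,"gripper":44},{"translation":[0,0,-100],"roll":0,"gripper":44},{"translation":[0,0,-100],"roll":0,"gripper":44}]'
python3 - <<'E'
from h import *
c,im=look([("lid",.096),("tray_handle",.077)],"w13")
q=w2px(c,[(.6+a,.034+b,.077) for a,b in((-.006,-.043),(-.006,.043),(.006,0))]+[(.715-.071,.034+b,.096) for b in(-.071,0,.071)]);print(q.round(1))
t=viewer.camera("top");ct=cam("top");cv2.imwrite("pics/t13.png",t)
for th,z in(("lid",.096),("tray_handle",.077),("valve0",.03)):print(th,[(np.round(d["bbox"]).tolist(),round(d["p"],2),px2w(ct,(d["bbox"][0]+d["bbox"][2]/2,d["bbox"][1]+d["bbox"][3]/2),z).round(3)) for d in viewer.recognise("top",th)])
# edges in top: lid and handle
g=cv2.cvtColor(t,cv2.COLOR_BGR2GRAY).astype(int)
def prof(x0,x1,y,z):
    xs=np.arange(x0,x1,.002);p=w2px(ct,[(x,y,z) for x in xs]);v=[g[int(round(b)),int(round(a))] for a,b in p];return xs,v
for y,x0,x1,z in((.05,.57,.63,.077),(.07,.62,.82,.096),(.0,.62,.82,.096),(.035,.76,.84,.026)):
    xs,v=prof(x0,x1,y,z);print(y,[(round(float(a),3),int(b)) for a,b in zip(xs,v)][::2])
E
```

```text
time: 33.87
position: [0.4717, 0.0341, 0.1078]
tool_rot: [0.001, 1.0, 0.002, -0.013]
ft_force: [-1.8, 0.6, -0.5]
grip_width: 0.0441
grip_force: 0.0
time: 34.28
position: [0.4893, 0.0316, 0.2153]
tool_rot: [0.0, 1.0, -0.001, 0.004]
ft_force: [-0.4, -0.3, -0.4]
grip_width: 0.044
grip_force: 0.0
t 34.28 p [0.4893 0.0316 0.2153] x [-1.     0.    -0.009] y [ 0.     1.    -0.001] z [ 0.009 -0.001 -1.   ] F [-0.4 -0.3 -0.4] w 0.044 gf 0.0 q6 -1.73
tray_handle [275, 258, 79, 29] 0.67 [0.568 0.031 0.077]
[[275.1 294.8]
 [360.  294.7]
 [317.5 304.8]
 [247.5 347.5]
 [317.6 347.9]
 [387.8 347.4]]
lid [([273.0, 100.0, 54.0, 52.0], 0.93, array([0.722, 0.027, 0.096]))]
tray_handle []
valve0 [([431.0, 133.0, 21.0, 19.0], 0.64, array([ 0.702, -0.383,  0.03 ]))]
0.05 [(0.57, 57), (0.574, 58), (0.578, 67), (0.582, 71), (0.586, 79), (0.59, 76), (0.594, 70), (0.598, 66), (0.602, 64), (0.606, 57), (0.61, 56), (0.614, 54), (0.618, 51), (0.622, 51), (0.626, 49), (0.63, 49)]
0.07 [(0.62, 51), (0.624, 53), (0.628, 48), (0.632, 47), (0.636, 47), (0.64, 46), (0.644, 43), (0.648, 37), (0.652, 37), (0.656, 61), (
[... 732 characters left out ...]
4, 70), (0.688, 69), (0.692, 71), (0.696, 68), (0.7, 70), (0.704, 70), (0.708, 69), (0.712, 71), (0.716, 70), (0.72, 71), (0.724, 70), (0.728, 71), (0.732, 70), (0.736, 69), (0.74, 70), (0.744, 67), (0.748, 71), (0.752, 71), (0.756, 68), (0.76, 71), (0.764, 70), (0.768, 69), (0.772, 70), (0.776, 69), (0.78, 70), (0.784, 73), (0.788, 157), (0.792, 170), (0.796, 176), (0.8, 177), (0.804, 176), (0.808, 172), (0.812, 171), (0.816, 172)]
0.035 [(0.76, 26), (0.764, 25), (0.768, 28), (0.772, 25), (0.776, 27), (0.78, 26), (0.784, 27), (0.788, 29), (0.792, 62), (0.796, 71), (0.8, 68), (0.804, 70), (0.808, 69), (0.812, 67), (0.816, 68), (0.82, 37), (0.824, 27), (0.828, 26), (0.832, 160), (0.836, 175)]
```

```bash
python3 -m creep '[{"translation":[60,-170,0],"roll":0,"gripper":44},{"translation":[60,-170,0],"roll":0,"gripper":44},{"translation":[60,-170,0],"roll":0,"gripper":44},{"translation":[60,-170,0],"roll":0,"gripper":44},{"translation":[60,-170,0],"roll":0,"gripper":44}]'
python3 - <<'E'
from h import *
state()
t=viewer.camera("top");ct=cam("top");cv2.imwrite("pics/t14.png",t)
g=cv2.cvtColor(t,cv2.COLOR_BGR2GRAY).astype(np.float32)
def line(P,Q,z,n=200):
    X=np.linspace(P,Q,n);p=w2px(ct,np.c_[X,np.full(n,z)]).astype(np.float32)
    return X,cv2.remap(g,p[:,:1],p[:,1:],cv2.INTER_CUBIC).ravel()
def edge(P,Q,z):
    X,v=line(P,Q,z);d=np.abs(v[6:]-v[:-6]);i=d.argmax()+3;return X[i].round(4),int(d.max())
for y in(-.02,-.01,0.01,.03,.06,.08): print("lid far",y,edge((.765,y),(.80,y),.096),"near",edge((.625,y),(.665,y),.096))
for y in(0.0,.015,.03,.045,.06): print("handle",y,edge((.575,y),(.600,y),.077))
for x in(.66,.69,.72,.75): print("left/right",x,edge((x,.085),(x,.125),.096),edge((x,-.02),(x,-.06),.096))
for x in(.59,.6): print("bar ends",edge((x,.06),(x,.1),.077),edge((x,.01),(x,-.03),.077))
for x in(.68,.75): print("dock outer",edge((x,.125),(x,.165),.026),edge((x,-.055),(x,-.1),.026))
for y in(-.02,.09): print("dock back",edge((.795,y),(.825,y),.026))
for th,z in(("tray_handle",.077),):print(th,[(np.round(d["bbox"]).tolist(),round(d["p"],2)) for d in viewer.recognise("top",th)])
E
```

```text
time: 35.05
position: [0.426, -0.1422, 0.212]
tool_rot: [0.002, 1.0, -0.001, -0.0]
ft_force: [-0.8, 0.7, -0.0]
grip_width: 0.0439
grip_force: 0.0
t 35.05 p [ 0.426  -0.1422  0.212 ] x [-1.     0.003  0.001] y [ 0.003  1.    -0.002] z [-0.001 -0.002 -1.   ] F [-0.8  0.7 -0. ] w 0.0439 gf 0.0 q6 -2.14
lid far -0.02 (array([ 0.7877, -0.02  ]), 22) near (array([ 0.6461, -0.02  ]), 13)
lid far -0.01 (array([ 0.7882, -0.01  ]), 25) near (array([ 0.6461, -0.01  ]), 11)
lid far 0.01 (array([0.7986, 0.01  ]), 21) near (array([0.6457, 0.01  ]), 14)
lid far 0.03 (array([0.7986, 0.03  ]), 58) near (array([0.6457, 0.03  ]), 15)
lid far 0.06 (array([0.7863, 0.06  ]), 32) near (array([0.6447, 0.06  ]), 12)
lid far 0.08 (array([0.7847, 0.08  ]), 24) near (array([0.6437, 0.08  ]), 10)
handle 0.0 (array([0.5761, 0.    ]), 13)
handle 0.015 (array([0.5899, 0.015 ]), 29)
handle 0.03 (array([0.5901, 0.03  ]), 30)
handle 0.045 (array([0.5898, 0.045 ]), 27)
handle 0.06 (array([0.5784, 0.06  ]), 17)
left/right 0.66 (array([0.66  , 0.1071]), 34) (array([ 0.66 , -0.055]), 25)
left/right 0.69 (array([0.69  , 0.1075]), 26) (array([ 0.69  , -0.0548]), 22)
left/right 0.72 (array([0.72  , 0.1071]), 28) (array([ 0.72 , -0.052]), 22)
left/right 0.75 (array([0.75  , 0.1073]), 29) (array([ 0.75  , -0.0518]), 14)
bar ends (array([0.59  , 0.0755]), 50) (array([ 0.59  , -0.0242]), 23)
bar ends (array([0.6   , 0.0775]), 56) (array([ 0.6   , -0.0278]), 33)
dock outer (array([0.68  , 0.1256]), 29) (array([ 0.68  , -0.0713]), 32)
dock outer (array([0.75  , 0.1415]), 11) (array([ 0.75 , -0.072]), 33)
dock back (array([ 0.8193, -0.02  ]), 18)
dock back (array([0.816, 0.09 ]), 19)
tray_handle [([267.0, 116.0, 63.0, 67.0], 0.9)]
```

```bash
python3 -c "
from rig import hand_in
print(hand_in())"
```

```text
the job is handed in; nothing more can be done
None
```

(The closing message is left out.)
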